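# Finish a batch in the tin-lid press and pack it

### The job

A batch of pastille tins is waiting in the locked lid press: push the treadle down to its stop so that the tins rise against the pads and their lids are pressed home, and let it come up again. Then turn the quarter-turn latch knob to release the lid, swing the lid fully open, and set every tin flat and lid up on the floor of the wooden packing tray, side by side. Finally close the lid fully and turn the latch back to locked; leave the tape dispenser and the ribbon roll where they stand.

Things in the scene. Friction and masses are not known exactly. Their poses are not given: they have to be found in the camera images.
- press: Fixed bench lid press: grey box 262 (x) by 210 mm (y), walls 10 mm thick up to z 71 mm, hinged clear lid. Origin: centre of underside, on the table; z up. Three nests at x = -72, 0, 72 mm, y = 0, floor z 16 mm (treadle up), between black rails 6 mm high. Inner walls at y +-91, x +-117 mm; the latch keeper reaches in to y -78 mm under the -y rim. The treadle stands outside the +y wall, to y 180 mm.
- lid (a joint): Lid angle, rad: 0 closed, 1.9 fully open at its stop. Hinged along the press's x on the +y wall; opens up and over to +y. Stiff friction hinge (0.6 N m): it stays where it is left. The latch cam holds it shut unless the latch is past about 1.35.
- lid_handle (a point): Middle of the lid's round black handle bar: 13 mm thick, 130 mm long, parallel to the press's x, 25 mm clear of the -y edge of the lid, open above and below, on two 10 mm arms 55 mm either side of its middle. 236.5 mm from the hinge line; z 77 mm with the lid closed, about 300 mm with it open.
- lid_hinge (a point): A point on the lid's hinge line: press frame (0, 102.5, 71) mm; the line runs along the press's x. With the lid closed the handle lies 236.5 mm towards -y and 6 mm above it.
- latch (a joint): Latch knob angle, rad: 0 locked, 1.571 released (a quarter turn counterclockwise seen from above, lid closed), stops at both ends. Friction 0.05 N m, stays where left. Its cam turns in under a keeper: the lid closes only with the latch released, and is locked by turning it back to 0 afterwards.
- latch_grip (a point): On the knob's axis, 20 mm above the lid's top face (z 103 mm with the lid closed), at press (0, -66) mm. The knob is a black bar 14 mm thick and 50 mm long, from 6 to 32 mm above the lid; its length lies along the press's y when locked, along x when released.
- treadle (a joint): Treadle angle in rad: 0 up, 0.30 down at its stop. A spring brings it back up; pressed at point treadle_pad it takes about 4 N to start and 9 to 14 N at the stop. It raises the nests by 10 mm, so that the tins meet the pads under the lid.
- treadle_pad (a point): Point to press, on the rubber top of the treadle (54 mm wide, hinged along the press's y at its far +x end, 90 mm from this point). Treadle up: press frame about (-20, 148, 63) mm; at the stop it is about 26 mm lower.
- pad_0: Sprung rubber pad, 36 mm across, under the near end of the lid, above the nest at press x = -72 mm. Origin: centre of its top. About 8 mm above the tin lid when the lid is closed; the treadle raises the tin against it.
- pad_1: Sprung rubber pad, 36 mm across, under the middle of the lid, above the nest at press x = 0 mm. Origin: centre of its top. About 8 mm above the tin lid when the lid is closed; the treadle raises the tin against it.
- pad_2: Sprung rubber pad, 36 mm across, under the far end of the lid, above the nest at press x = 72 mm. Origin: centre of its top. About 8 mm above the tin lid when the lid is closed; the treadle raises the tin against it.
- tin_a: Round pastille tin, 62 mm across, 27 mm high, 90 g, rigid, press lid on top (62 mm across, the upper 11 mm; the body below it is 60 mm across). Origin: centre of its underside; z up through the lid. Starts in one of the three nests of the press. May be absent (None).
- tin_b: Round pastille tin, 62 mm across, 27 mm high, 90 g, rigid, press lid on top (62 mm across, the upper 11 mm; the body below it is 60 mm across). Origin: centre of its underside; z up through the lid. Starts in one of the three nests of the press. May be absent (None).
- tin_c: Round pastille tin, 62 mm across, 27 mm high, 90 g, rigid, press lid on top (62 mm across, the upper 11 mm; the body below it is 60 mm across). Origin: centre of its underside; z up through the lid. Starts in one of the three nests of the press. May be absent (None).
- tray: Loose open wooden tray, 280 mm (its x) by 146 mm (its y), 22 mm high, walls 5 mm, floor 5 mm, 0.5 kg. Origin: centre of its underside; x along its length. Holds three tins in a row along x.
- tape: Black tape dispenser, 63x158x86 mm, a loose bystander behind the work. Origin: centre of its underside.
- ribbon: Gold ribbon roll, 76x73x25 mm, lying, a loose bystander behind the work. Origin: centre of its underside.

How it is judged:
By the outcome, as a careful person would: the job done as asked, in the order asked, and still so for the second after the job is handed in, with the robot touching nothing.
Of tin_a, tin_b, tin_c only 2 to 3 are there at a start; the rules pass over those that are not, and their reading is None.
At some moment in a run one of tray may be knocked a few centimetres aside while the robot is not near it.
Once in a run the grip may slacken for a moment while it holds something.
It also fails if it takes over 208 s, if anything falls off the work surface, if the arm or the gripper's body presses on something with over 40 N, if the wrist force passes 120 N, or if a joint passes its speed limit or range.

### The arm

A 6-joint arm with a two-finger parallel gripper is mounted at the origin on a cart in front of the work surface, level with it; the furniture and walls round the work are solid. World frame = base frame: x ahead of the robot, y to its left, z up, the work surface at z = 0. Lengths are in mm, angles in degrees, forces in N, time in s.
With the tool pointing down it reaches from about 350 to 850 mm from the base axis. Payload 8.1 kg.
Tool frame: the origin (TCP) lies midway between the tips of the shut fingers; the grasp point (between the pads) lies 19 mm behind it (hold_point_z is the distance from the TCP to the grasp point, in mm); z points along the fingers, y is the direction in which the jaws open and shut (so a half turn about z gives the same grasp; the last joint's range is limited). The gripper opens to 85 mm and grips with 20 to 120 N. Pads are 22 mm wide; open, the fingers measure 114 mm over their backs; the gripper's body (76 mm by 85 mm) begins 54 mm behind the grasp point. The pads swing forward as they close: fully open they stand 13 mm farther back than shut.
Start: joints at [-71.07, 7.471, 85.268, -0, 87.261, -4.893], TCP at [242.373, -548.872, 193.492] pointing down, gripper open.
Joint ranges: [-169.43, 169.43], [-51.17, 129.36], [1.28, 143.12], [-76.62, 256.62], [0, 156.53], [-152.29, 152.29]. Speed limits (degrees/s): [136.94, 136.94, 159.86, 180, 180, 180].

### API

Orientations are given as [roll, pitch, yaw] about the fixed x, y, z axes, in that order (R = Rz(yaw) Ry(pitch) Rx(roll)).
In Python, from bench import sense, snapshot, camera_params, hand_in, hold_point_z gives the robot as it stands.
- The arm moves only by the tool servo_tool, never from a script. Its argument "motion" is a list of rows, each a list of 7 numbers: the finger opening in mm, from 0 to 85.4, then the shift along the tool's x, y, z in mm, then the turn, a rotation vector about the tool's x, y, z in rad. A call has 1 to 10 rows; each row shifts and turns the pose as measured when the row begins, along the tool's axes as they then stand; what a row does not reach is not made up. A row lasts 1/10 s, in which the tool goes at most 50 mm and 8.59 degrees, less where a joint would pass 70% of its speed; a pose out of reach is approached as far as the arm can. A call with a gripper value outside its range is refused whole. The fingers move at their own pace and stop on an object; "force" is the grip in N (left out, the last holds). Time passes only in rows, so rows that do not move let the fingers close. It gives the time, the measured TCP pose, the force and the opening at its end, in the units of the state.
- sense(): the state, without advancing time (a new reading comes with each control period).
- snapshot(name): name is "side" or "top"; returns the picture (480x640x3 uint8, blue, green, red); there is no depth.
- camera_params(name): a dict with "fx", "fy", "cx", "cy" (pixels), "R" (3x3) and "t" (3): a world point X has camera coordinates R X + t. Camera axes: x right, y down, z forward; pixel columns grow to the right and rows downward; lengths in mm; the calibration is good to about 2 mm. A picture is of the moment at which its call begins. camera_params takes no time and is no camera call.
- hand_in(): hands the job in, once; it reports no verdict.
The state is a dict: "time": time; "joint_pos": joint angles; "qd": joint speeds; "joint_efforts": joint torques, N m; "tool_pos": TCP position; "tcp_rot": TCP orientation; "ft_force": force on the tool from outside, world axes, zero at the start; "wrist_torque": the same for the moment, N m; "finger_gap": finger opening in mm.
Only numpy, scipy, OpenCV 4.12 (cv2) and the standard library are available. Lean on these libraries where they do the work, as an engineer would, in place of code of your own. Each camera call takes 0.05 s, during which the arm holds its last target. There are 200 camera calls.

## Working session

There is one attempt and no reset: what is moved stays moved. The work goes in short steps, Python scripts to look and compute and a tool call to move; the robot and the scene stay as the last step left them, time stands still between calls to the robot, and variables do not carry over. Pictures are saved under pics/ and viewed, about 12 in all and at most 16, crops included, and the job is handed in when it is done.

Besides the shell and the picture viewer there is one more tool, called after "Emit:" as a command line: name --pt "numbers of a row" for each row, then --argument value for the rest. servo_tool: Moves the arm, as the interface text tells. Its arguments: {"type":"object","properties":{"motion":{"type":"array"},"force":{"type":"number"}},"required":["motion"]}

```bash
mkdir -p pics; ls; python3 - <<'E'
from bench import *
import cv2
print(sense()); print(hold_point_z)
for n in("side","top"):
    cv2.imwrite(f"pics/{n}0.png",snapshot(n)); print(n,camera_params(n))
E
```

```text
pics
{'time': 0.0, 'joint_pos': array([-7.10694546e+01,  7.51391179e+00,  8.53289154e+01, -1.99210434e-03,
        8.72619069e+01, -4.89263522e+00]), 'qd': array([ 0.09328938, -0.04017744,  0.12452983, -0.02171633,  0.029765  ,
        0.02843887]), 'joint_efforts': array([-8.69612850e-04, -5.69404328e+01, -5.00553453e+01, -1.47732367e-04,
        1.50866818e-02,  7.95137225e-05]), 'tool_pos': array([ 242.16020268, -548.28739277,  192.46045666]), 'tcp_rot': array([-1.79895478e+02, -6.95024699e-03,  2.38232713e+01]), 'ft_force': array([-0.06166507,  0.16795391, -0.07797189]), 'wrist_torque': array([-0.00089225,  0.01616475,  0.0693292 ]), 'finger_gap': 85.2984785205502}
18.700000000000003
side {'fx': 557.425685573066, 'fy': 557.425685573066, 'cx': 319.06458473611343, 'cy': 237.8863678860596, 'R': array([[ 0.99094204, -0.13392895, -0.0098447 ],
       [-0.07231623, -0.47042137, -0.87947376],
       [ 0.11315584,  0.87221945, -0.47584555]]), 't': array([-631.94649239,  145.57242487, 1086.26947287])}
top {'fx': 534.9130063564924, 'fy': 534.9130063564924, 'cx': 310.3657908605559, 'cy': 246.05190774345905, 'R': array([[-0.03199019, -0.99948279, -0.00328344],
       [-0.97826782,  0.03198417, -0.20486356],
       [ 0.20486262, -0.00334154, -0.97878503]]), 't': array([ 72.59228669, 667.43074971, 892.81026115])}
```

View pics/top0.png

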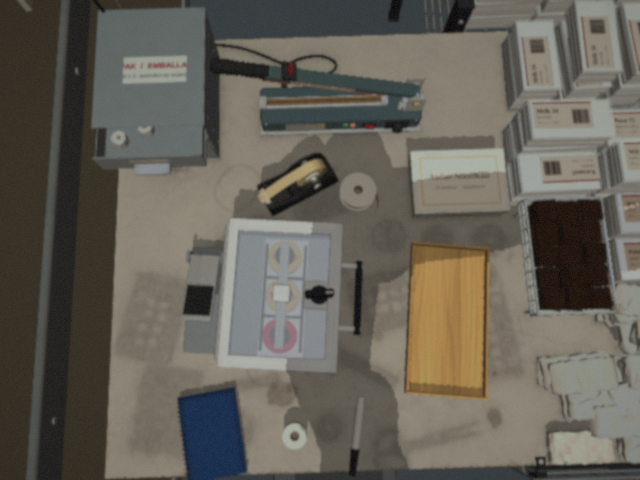

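View pics/side0.png

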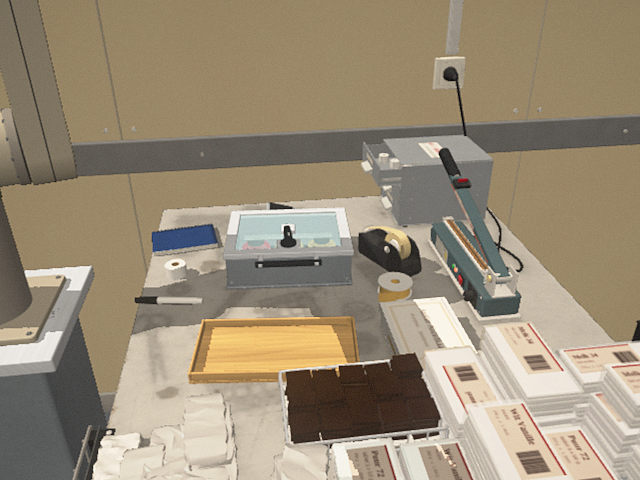

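The top view shows world +x up and +y left. The press is at about (280,295) with three tins, the handle at (358,298), the latch knob at (319,294), the treadle pad at (198,300) and the tray at (447,320). I'll enlarge it to measure.

```bash
cat > h.py <<'E'
from bench import *
import cv2, numpy as np
def px2w(n,u,v,z):
    c=camera_params(n);R=np.array(c["R"]);t=np.array(c["t"])
    d=R.T@np.array([(u-c["cx"])/c["fx"],(v-c["cy"])/c["fy"],1]);o=-R.T@t
    return o+d*(z-o[2])/d[2]
def w2px(n,X):
    c=camera_params(n);p=np.array(c["R"])@np.array(X,float)+c["t"]
    return np.array([c["fx"]*p[0]/p[2]+c["cx"],c["fy"]*p[1]/p[2]+c["cy"]])
def crop(n,u0,v0,w,h,s,f):
    im=snapshot(n); cv2.imwrite("pics/"+f,cv2.resize(im[v0:v0+h,u0:u0+w],None,fx=s,fy=s,interpolation=cv2.INTER_CUBIC))
E
python3 - <<'E'
from h import *
crop("top",175,205,200,180,4 if 0 else 4,"t1.png")
im=snapshot("top")
# tray colour contour
hsv=cv2.cvtColor(im,cv2.COLOR_BGR2HSV); m=cv2.inRange(hsv,(10,90,60),(25,255,255))
c=max(cv2.findContours(m,0,2)[0],key=cv2.contourArea); r=cv2.minAreaRect(c); print(r)
print([px2w("top",*p,22).round(1) for p in cv2.boxPoints(r)])
E
```

```text
((448.34527587890625, 320.3337707519531), (82.51880645751953, 155.25814819335938), 2.0454084873199463)
[array([ 400.1, -107.9,   22. ]), array([ 682.4, -137.6,   22. ]), array([ 671.6, -292.7,   22. ]), array([ 390.4, -254.1,   22. ])]
```

View pics/t1.png

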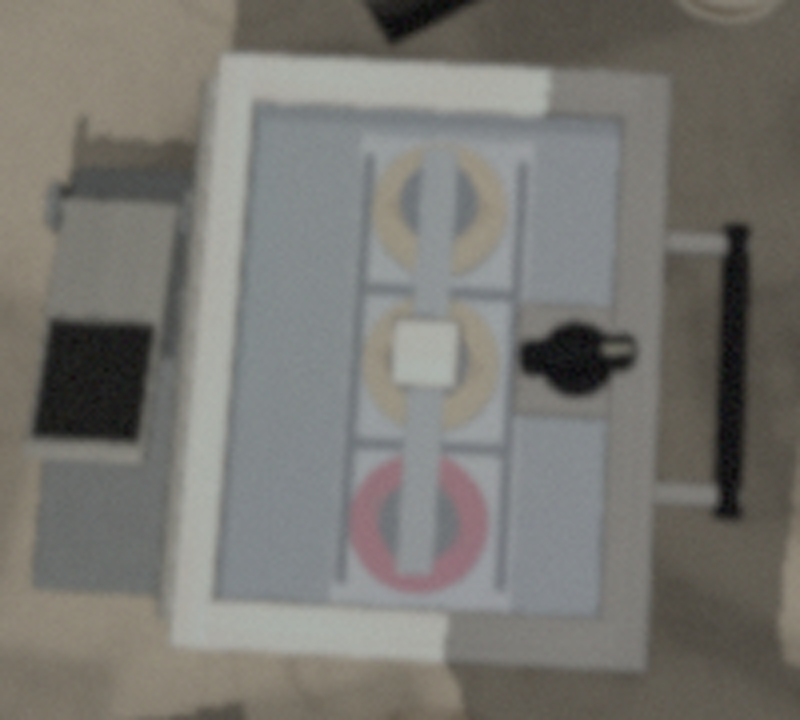

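```bash
python3 - <<'E'
from h import *
from scipy.optimize import least_squares
P=[((737,228),(65,-134,77)),((728,517),(-65,-134,77)),((577,357),(0,-66,115)),((442,208),(72,0,43)),((431,365),(0,0,43)),((419,522),(-72,0,43)),((95,380),(-20,148,63))]
uv=np.array([(a[0]/4+175,a[1]/4+205) for a,_ in P])-.4
X=np.array([b for _,b in P],float)
def W(q,X):
    c,s=np.cos(q[2]),np.sin(q[2]);return np.c_[q[0]+c*X[:,0]-s*X[:,1],q[1]+s*X[:,0]+c*X[:,1],X[:,2]]
r=least_squares(lambda q:(np.array([w2px("top",x) for x in W(q,X)])-uv).ravel(),[500,0,0],loss='soft_l1')
print(r.x,np.degrees(r.x[2]));print(r.fun.reshape(-1,2).round(2))
print(W(r.x,np.array([(0,-134,77),(0,-66,103),(-20,148,63),(-72,0,43),(0,0,43),(72,0,43.)])).round(1))
# tray corners
im=snapshot("top")
cv2.imwrite("pics/t2.png",cv2.resize(im[230:410,390:590],None,fx=4,fy=4))
E
```

```text
[ 5.85299463e+02  1.04585861e+02 -9.36573216e-02] -5.36616924552461
[[ 0.5  -0.37]
 [-0.48  1.54]
 [ 0.34 -1.03]
 [ 0.09 -0.21]
 [ 0.01 -0.52]
 [ 0.09  0.37]
 [-0.62  0.57]]
[[572.8 -28.8  77. ]
 [579.1  38.9 103. ]
 [579.2 253.8  63. ]
 [513.6 111.3  43. ]
 [585.3 104.6  43. ]
 [657.   97.9  43. ]]
```

View pics/t2.png

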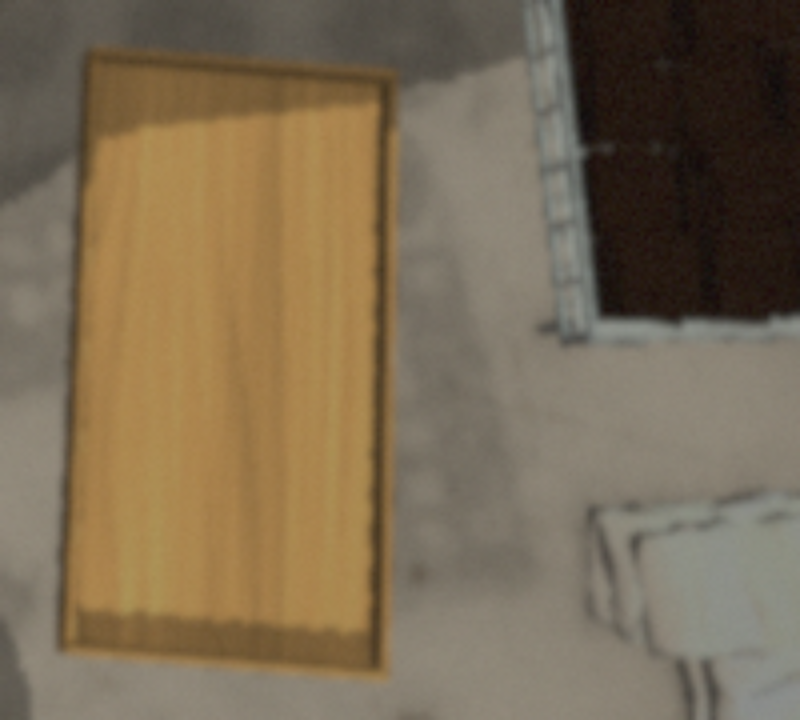

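Fit residuals are about 1 px. The press is at (585,105) with yaw -5.4°, and all three tins are there. The tray crop is clear, with corners at (92,50), (396,72), (385,675) and (62,652). Next I turn to yaw 84.6° with the fingers closing and start towards the treadle.

Emit:
servo_tool --pt "0 0 0 0 0 0 -0.133" --pt "0 0 0 0 0 0 -0.133" --pt "0 0 0 0 0 0 -0.133" --pt "0 0 0 0 0 0 -0.133" --pt "0 0 0 0 0 0 -0.133" --pt "0 0 0 0 0 0 -0.133" --pt "0 0 0 0 0 0 -0.133" --pt "0 0 0 0 0 0 -0.133" --pt "0 0 0 0 0 0 0"

```text
time: 1.15
tool_pos: [241.9, -547.5, 191.1]
tcp_rot: [-179.9, -0.2, 87.2]
ft_force: [-0.4, 1.1, -0.7]
finger_gap: 0.2
```

```bash
cat >> h.py <<'E'
from scipy.spatial.transform import Rotation as Ro
def go(x,y,z,rpy,s=None):
    s=s or sense(); R=Ro.from_euler('xyz',s["tcp_rot"],degrees=True); G=Ro.from_euler('xyz',rpy,degrees=True)
    print("t",round(s["time"],1),"pos",s["tool_pos"].round(1),s["tcp_rot"].round(1),"F",s["ft_force"].round(1),"gap",round(s["finger_gap"],1))
    print("shift",R.inv().apply(np.array([x,y,z])-s["tool_pos"]).round(1),"rot",(R.inv()*G).as_rotvec().round(3))
PX,PY,PA=585.3,104.6,-5.37
def press(x,y,z):
    a=np.radians(PA);return PX+np.cos(a)*x-np.sin(a)*y,PY+np.sin(a)*x+np.cos(a)*y,z
E
python3 -c "
from h import *
go(579,254,120,(180,0,84.6))"
```

```text
t 1.1 pos [ 241.9 -547.5  191.1] [-179.9   -0.2   87.2] F [-0.4  1.1 -0.7] gap 0.2
shift [816.7 297.7  73.8] rot [-0.002 -0.004  0.046]
```

Emit:
servo_tool --pt "0 40 14.6 0 0 0 0" --pt "0 40 14.6 0 0 0 0" --pt "0 40 14.6 0 0 0 0" --pt "0 40 14.6 0 0 0 0" --pt "0 40 14.6 0 0 0 0" --pt "0 40 14.6 0 0 0 0" --pt "0 40 14.6 0 0 0 0" --pt "0 40 14.6 0 0 0 0" --pt "0 40 14.6 0 0 0 0" --pt "0 40 14.6 0 0 0 0"

```text
time: 2.15
tool_pos: [418.3, -148.9, 190.9]
tcp_rot: [-180.0, -0.2, 84.0]
ft_force: [0.9, -1.3, 0.6]
finger_gap: -0.1
```

Emit:
servo_tool --pt "0 40 14.6 0 0 0 0" --pt "0 40 14.6 0 0 0 0" --pt "0 40 14.6 0 0 0 0" --pt "0 40 14.6 0 0 0 0" --pt "0 40 14.6 0 0 0 0" --pt "0 40 14.6 0 0 0 0" --pt "0 40 14.6 0 0 0 0" --pt "0 40 14.6 0 0 0 0" --pt "0 20 7 0 0 0 0" --pt "0 0 0 0 0 0 0"

```text
time: 3.15
tool_pos: [588.0, 194.3, 192.7]
tcp_rot: [179.8, -0.2, 81.7]
ft_force: [-0.1, -0.4, -0.0]
finger_gap: -0.3
```

```bash
python3 -c "
from h import *
go(579,254,75,(180,0,84.6))"
```

```text
t 3.1 pos [588.  194.3 192.7] [179.8  -0.2  81.7] F [-0.1 -0.4 -0. ] gap -0.3
shift [ 57.2 -18.  117.8] rot [ 0.004 -0.004 -0.051]
```

Emit:
servo_tool --pt "0 29 -9 10 0 0 -0.05" --pt "0 28 -9 20 0 0 0" --pt "0 0 0 30 0 0 0" --pt "0 0 0 30 0 0 0" --pt "0 0 0 25 0 0 0" --pt "0 0 0 0 0 0 0"

```text
time: 3.75
tool_pos: [577.6, 252.9, 75.5]
tcp_rot: [179.6, -0.2, 83.5]
ft_force: [-1.1, -0.8, 0.1]
finger_gap: 0.2
```

```bash
python3 -c "
from h import *
go(579,254,37,(180,0,84.6))
crop('top',165,225,120,110,5,'t3.png')"
```

```text
t 3.8 pos [577.6 252.9  75.5] [179.6  -0.2  83.5] F [-1.1 -0.8  0.1] gap 0.2
shift [ 1.1  1.1 38.5] rot [ 0.006 -0.003 -0.02 ]
```

View pics/t3.png

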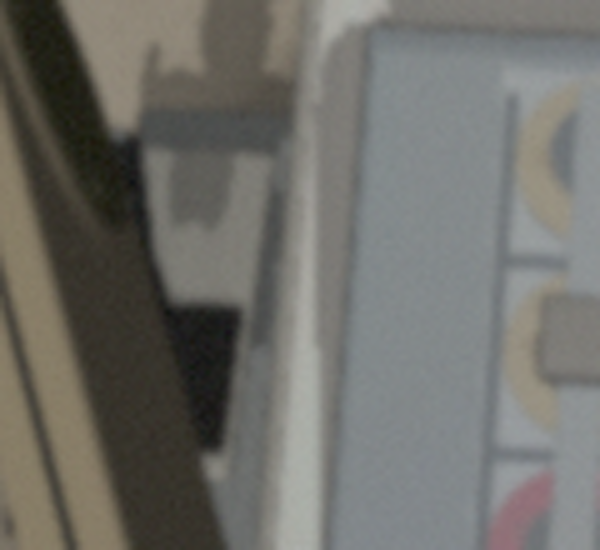

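The arm hides the tool, but the wrist is over the pad. I'll press in small steps and watch the force.

Emit:
servo_tool --pt "0 1 1 8 0 0 -0.02" --pt "0 0 0 8 0 0 0" --pt "0 0 0 6 0 0 0" --pt "0 0 0 6 0 0 0" --pt "0 0 0 4 0 0 0"

```text
time: 4.3
tool_pos: [585.1, 254.4, 50.9]
tcp_rot: [179.0, -0.5, 84.5]
ft_force: [-0.4, 0.7, 0.7]
finger_gap: 0.2
```

Emit:
servo_tool --pt "0 0 0 4 0 0 0" --pt "0 0 0 3 0 0 0"

```text
time: 4.5
tool_pos: [585.3, 254.5, 43.5]
tcp_rot: [179.0, -0.5, 84.4]
ft_force: [-0.6, -0.7, 0.6]
finger_gap: 0.3
```

```bash
python3 -c "
from h import *
go(579,254,37,(180,0,84.6))
print([ (n,w2px(n,sense()['tool_pos'])) for n in ('side','top')])
crop('side',200,130,200,150,4,'s3.png')"
```

```text
t 4.5 pos [585.3 254.5  43.5] [179.   -0.5  84.4] F [-0.6 -0.7  0.6] gap 0.3
shift [-1.2 -6.4  6.3] rot [ 0.018 -0.008 -0.003]
[('side', array([283.48383263, 215.36367535])), ('top', array([199.63681631, 297.94719452]))]
```

View pics/s3.png

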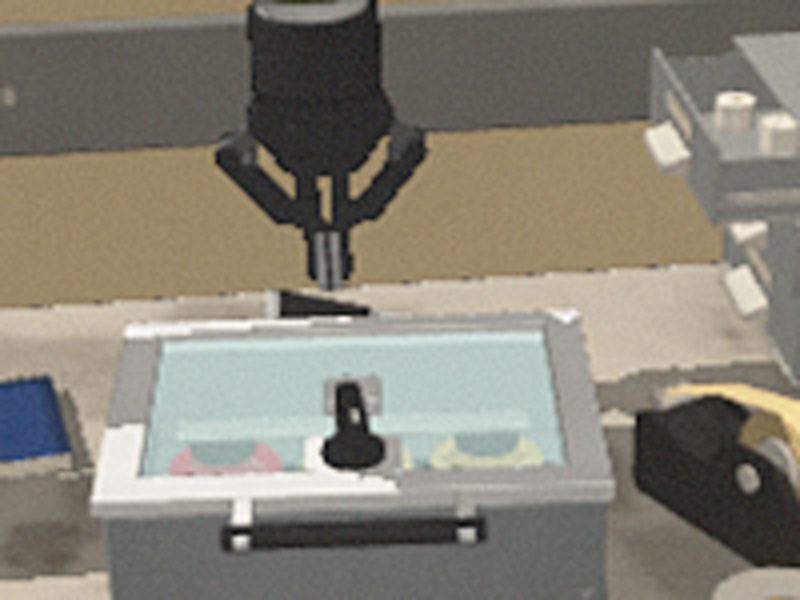

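```bash
python3 -c "
from h import *
f=lambda X:((w2px('side',X)-[200,130])*4).round()
s=sense();p=s['tool_pos']
for d in (0,20,40,73,100): print(d,f(p+[0,0,d]))
for q in [(-20,148,63),(-47,148,71),(-47,121,71),(-47,175,71),(7,148,55),(0,-134,77),(0,-66,115),(-131,105,83),(131,105,83),(-131,-105,83)]: print(q,f(press(*q)))
im=snapshot('side')[165:225,240:320]; cv2.imwrite('pics/s4.png',cv2.resize(im,None,fx=10,fy=10,interpolation=cv2.INTER_CUBIC))
"
```

```text
0 [333. 342.]
20 [332. 313.]
40 [331. 282.]
73 [329. 232.]
100 [327. 189.]
(-20, 148, 63) [323. 313.]
(-47, 148, 71) [277. 303.]
(-47, 121, 71) [275. 322.]
(-47, 175, 71) [279. 284.]
(7, 148, 55) [368. 324.]
(0, -134, 77) [351. 534.]
(0, -66, 115) [349. 401.]
(-131, 105, 83) [128. 319.]
(131, 105, 83) [579. 307.]
(-131, -105, 83) [ 87. 501.]
```

View pics/s4.png

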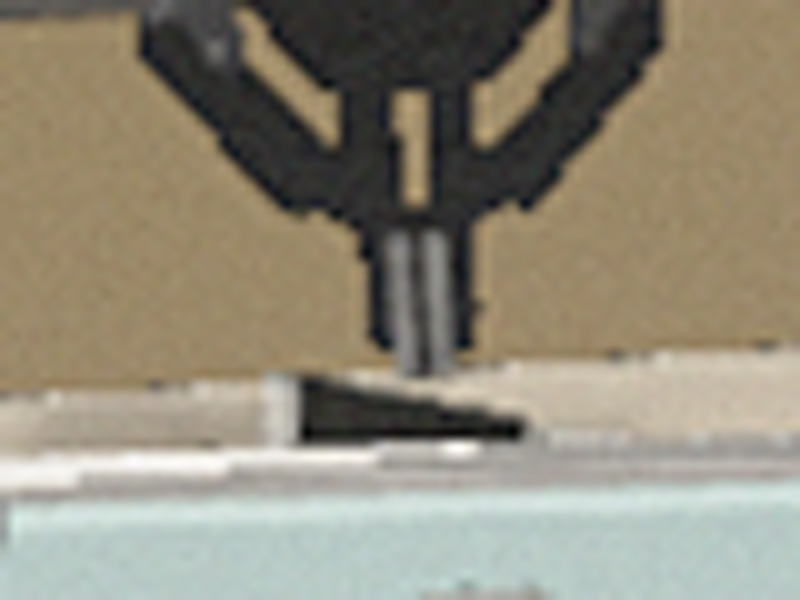

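```bash
python3 -c "
from h import *
s=sense(); print({k:np.round(v,2) for k,v in s.items()})
crop('side',0,0,640,480,1.25,'s5.png'); crop('top',0,0,640,480,1.25,'t5.png')
s=sense(); print({k:np.round(v,2) for k,v in s.items()})
"
```

```text
{'time': np.float64(4.6), 'joint_pos': array([1.889e+01, 1.857e+01, 8.861e+01, 1.000e-02, 7.171e+01, 2.445e+01]), 'qd': array([-0.09, -0.4 , -0.3 ,  0.13,  0.46, -0.05]), 'joint_efforts': array([-3.000e-02, -6.365e+01, -4.697e+01, -0.000e+00, -3.000e-01,
        0.000e+00]), 'tool_pos': array([585.02, 254.4 ,  43.15]), 'tcp_rot': array([178.99,  -0.47,  84.45]), 'ft_force': array([-0.09,  0.17, -0.41]), 'wrist_torque': array([-0.01, -0.01, -0.01]), 'finger_gap': np.float64(0.02)}
{'time': np.float64(4.7), 'joint_pos': array([1.889e+01, 1.854e+01, 8.857e+01, 1.000e-02, 7.173e+01, 2.444e+01]), 'qd': array([-0.04, -0.29, -0.25, -0.  ,  0.  , -0.06]), 'joint_efforts': array([-1.000e-02, -6.304e+01, -4.637e+01,  0.000e+00, -1.500e-01,
        0.000e+00]), 'tool_pos': array([585.41, 254.52,  43.82]), 'tcp_rot': array([178.95,  -0.49,  84.45]), 'ft_force': array([-0.  ,  0.52,  0.34]), 'wrist_torque': array([ 0.  , -0.02,  0.02]), 'finger_gap': np.float64(0.25)}
```

View pics/s5.png

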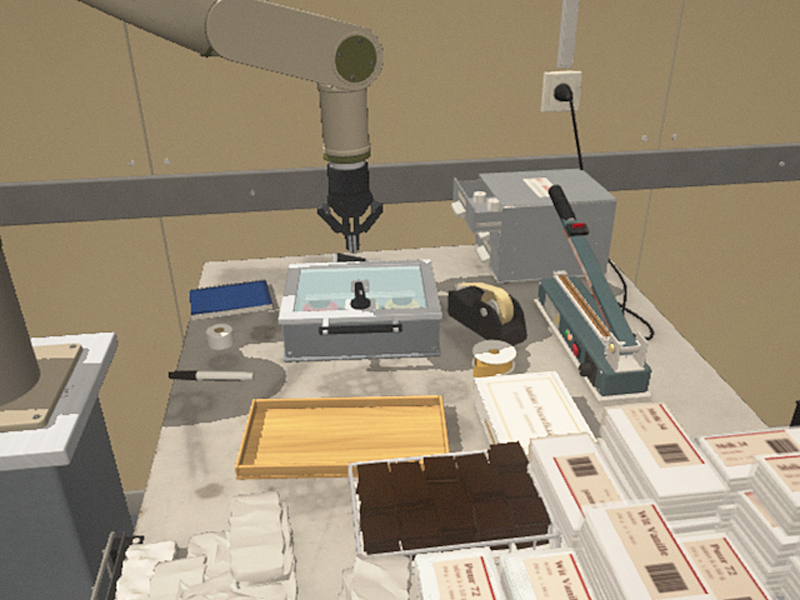

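View pics/t5.png

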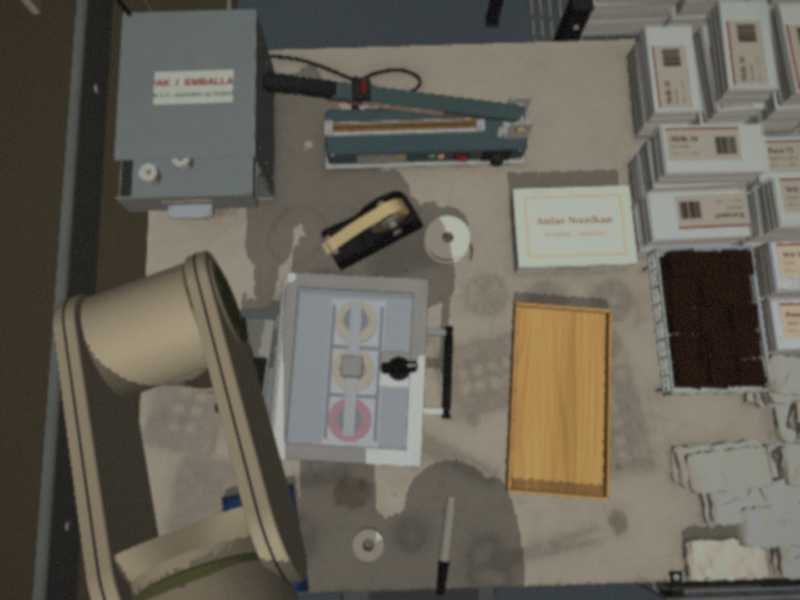

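```bash
python3 -c "
from h import *
def ray(n,u,v):
    a=px2w(n,u,v,0);b=px2w(n,u,v,400);return a,(b-a)/np.linalg.norm(b-a)
a,d=ray('side',284,46);b,e=ray('top',186,242)
M=np.c_[d,-e];s=np.linalg.lstsq(M,b-a,rcond=None)[0]
print(a+s[0]*d,b+s[1]*e)
# tip rays at assumed z / y
for z in (43,60,75,90): print(z,px2w('side',282,202.3,z))
"
```

```text
[597.31491393 185.92374609 448.52755001] [598.79577407 185.86921111 448.84797294]
43 [587.58642689 331.65361295  43.        ]
60 [585.4816377  294.68939951  60.        ]
75 [583.62447077 262.07391706  75.        ]
90 [581.76730385 229.45843461  90.        ]
```

The images put the tip at about z 78, 15 mm above the treadle pad, while the reading says 43.5. The zero force agrees with the images. I'll step down gently, watching the force, to see which is right.

Emit:
servo_tool --pt "0 0 -3 5 0 0 0" --pt "0 0 -3 5 0.009 0 0" --pt "0 0 0 3 0 0 0" --pt "0 0 0 0 0 0 0"

```text
time: 5.1
tool_pos: [579.3, 255.5, 30.1]
tcp_rot: [179.5, -0.5, 84.5]
ft_force: [-0.2, 0.1, 0.4]
finger_gap: -0.5
```

```bash
python3 -c "
from h import *
s=sense();print(s['joint_pos'].round(2));go(579,254,37,(180,0,84.6))
im=snapshot('side')[165:225,240:320]; cv2.imwrite('pics/s6.png',cv2.resize(im,None,fx=6,fy=6,interpolation=cv2.INTER_CUBIC))
"
```

```text
[19.   19.12 89.4   0.26 70.79 24.46]
t 5.1 pos [579.3 255.5  30.1] [179.5  -0.5  84.5] F [-0.2  0.1  0.4] gap -0.5
shift [-1.4 -0.1 -6.9] rot [ 0.009 -0.009 -0.003]
```

View pics/s6.png

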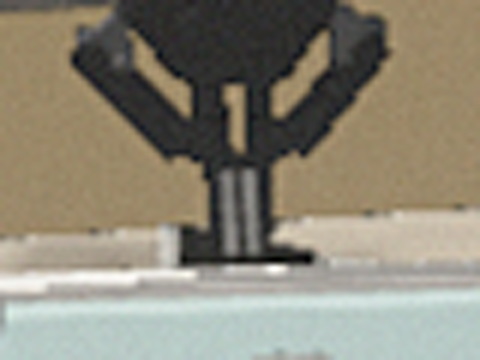

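The tip is now drawn at z≈64, on the pad, while the reading is 30. That is a z offset of about 34 mm; I'll confirm it by contact.

Emit:
servo_tool --pt "0 0 0 4 0 0 0" --pt "0 0 0 4 0 0 0"

```text
time: 5.35
tool_pos: [580.3, 255.9, 23.1]
tcp_rot: [179.4, -0.6, 84.5]
ft_force: [-1.1, 0.2, 5.0]
finger_gap: 0.2
```

Emit:
servo_tool --pt "0 0 0 4 0 0 0" --pt "0 0 0 4 0 0 0"

```text
time: 5.55
tool_pos: [580.8, 256.3, 15.6]
tcp_rot: [179.3, -0.6, 84.5]
ft_force: [-2.9, -0.6, 5.9]
finger_gap: 0.1
```

Emit:
servo_tool --pt "0 0 0 4 0 0 0" --pt "0 0 0 4 0 0 0"

```text
time: 5.75
tool_pos: [580.9, 256.7, 8.2]
tcp_rot: [179.3, -0.6, 84.5]
ft_force: [-5.5, -0.9, 8.3]
finger_gap: -0.1
```

Emit:
servo_tool --pt "0 0 0 4 0 0 0" --pt "0 0 0 3 0 0 0"

```text
time: 5.95
tool_pos: [580.5, 256.8, 1.8]
tcp_rot: [179.4, -0.6, 84.5]
ft_force: [-6.6, -2.5, 11.7]
finger_gap: 0.2
```

Emit:
servo_tool --pt "0 0 0 3 0 0 0" --pt "0 0 0 3 0 0 0"

```text
time: 6.15
tool_pos: [580.7, 256.8, -1.5]
tcp_rot: [179.4, -0.6, 84.5]
ft_force: [-15.4, -5.5, 30.3]
finger_gap: 0.2
```

The stop is reached: 30 N at reading about -1, true z about 37, so the offset is about +36 mm. Now release upwards and go to above the knob.

Emit:
servo_tool --pt "0 0 0 0 0 0 0" --pt "0 0 0 -10 0 0 0" --pt "0 0 0 -20 0 0 0" --pt "0 0 0 -40 0 0 0" --pt "0 0 0 -40 0 0 0" --pt "0 0 0 -25 0 0 0" --pt "40 0 0 0 0 0 0"

```text
time: 6.85
tool_pos: [580.7, 255.3, 139.9]
tcp_rot: [179.2, -0.6, 84.5]
ft_force: [-0.4, -1.1, 0.2]
finger_gap: 13.2
```

Emit:
servo_tool --pt "40 -40 5 0 0 0 0" --pt "40 -40 5 0 0 0 0" --pt "40 -40 4 0 0 0 0" --pt "40 -40 4 0 0 0 0" --pt "40 -38 4 0 0 0 0" --pt "40 0 0 0 0 0 0"

```text
time: 7.45
tool_pos: [582.2, 51.0, 131.1]
tcp_rot: [179.4, -0.6, 84.7]
ft_force: [-0.7, 0.0, -0.5]
finger_gap: 40.3
```

```bash
python3 -c "
from h import *
s=sense();print(s['joint_pos'].round(2));go(579,39,54,(180,0,84.6))
crop('side',180,90,200,150,4,'s7.png')
for z in (0,36): print(((w2px('side',sense()['tool_pos']+[0,0,z])-[180,90])*4).round())
"
```

```text
[-0.37  6.4  93.    0.52 79.92  4.8 ]
t 7.5 pos [582.2  51.  131.1] [179.4  -0.6  84.7] F [-0.7  0.  -0.5] gap 40.3
shift [-13.   -2.9  77. ] rot [ 0.011 -0.01   0.002]
[431. 520.]
[429. 456.]
```

View pics/s7.png

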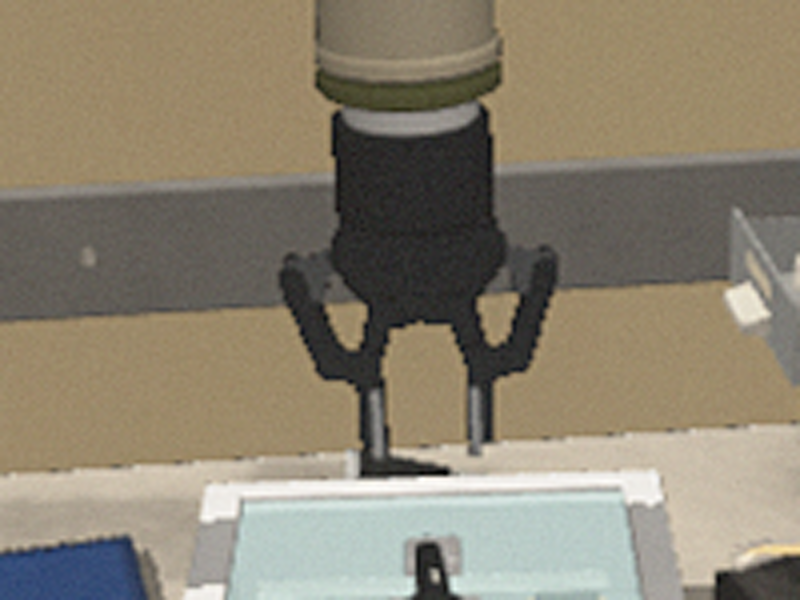

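The tips agree with a z offset of about +34 mm, the treadle is back up, and the knob at (430,550) is in line with the jaw centre at 425. I'll descend onto the knob.

Emit:
servo_tool --pt "40 -6.5 -1 25 0.005 -0.005 0" --pt "40 -6.5 0 25 0.005 -0.005 0" --pt "40 0 0 15 0 0 0" --pt "40 0 0 5 0 0 0" --pt "40 0 0 0 0 0 0"

```text
time: 8.0
tool_pos: [579.3, 44.3, 55.6]
tcp_rot: [-179.9, -0.2, 84.8]
ft_force: [-0.7, -0.0, 0.0]
finger_gap: 39.9
```

```bash
python3 -c "
from h import *
go(579,39,54,(180,0,84.6))
im=snapshot('side')[150:240,230:350]; cv2.imwrite('pics/s8.png',cv2.resize(im,None,fx=6,fy=6,interpolation=cv2.INTER_CUBIC))
for z in (0,35): print(((w2px('side',sense()['tool_pos']+[0,0,z])-[230,150])*6).round())
for q in [(0,-66,115),(0,-91,115),(0,-41,115),(0,-66,83)]: print(((w2px('side',press(*q))-[230,150])*6).round())
"
```

```text
t 8.0 pos [579.3  44.3  55.6] [-179.9   -0.2   84.8] F [-0.7 -0.   0. ] gap 39.9
shift [-5.4  0.1  1.5] rot [-0.002 -0.003  0.004]
[350. 623.]
[346. 535.]
[344. 481.]
[343. 516.]
[345. 447.]
[347. 564.]
```

View pics/s8.png

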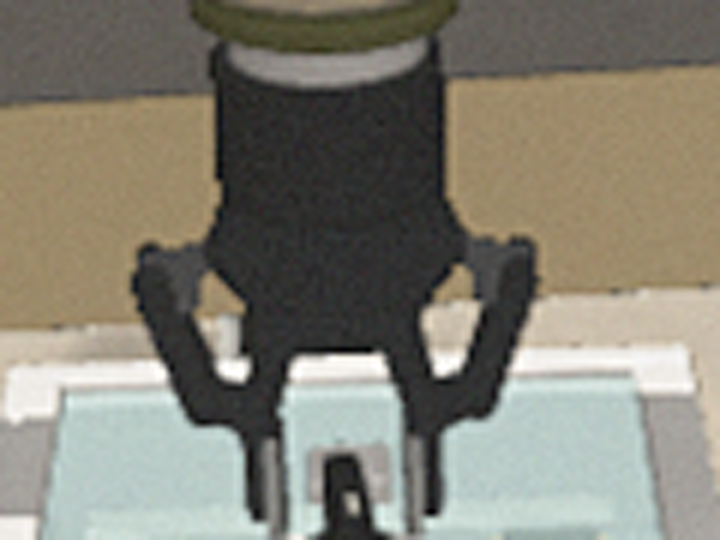

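The fingers straddle the knob, with centre at 344 px against the knob at 345. I'll shift 5 mm and close.

Emit:
servo_tool --pt "40 -5 0 1 0 0 0" --pt "40 0 0 0 0 0 0" --pt "10 0 0 0 0 0 0" --pt "10 0 0 0 0 0 0" --pt "10 0 0 0 0 0 0" --pt "10 0 0 0 0 0 0" --force 40

```text
time: 8.65
tool_pos: [580.2, 40.6, 58.6]
tcp_rot: [179.9, -0.3, 84.9]
ft_force: [1.0, 0.1, -3.2]
finger_gap: 13.3
```

Emit:
servo_tool --pt "10 0 0 0 0 0 -0.1" --pt "10 0 0 0 0 0 -0.1" --pt "10 0 0 0 0 0 -0.1" --pt "10 0 0 0 0 0 -0.1" --pt "10 0 0 0 0 0 -0.1" --pt "10 0 0 0 0 0 -0.1"

```text
time: 9.25
tool_pos: [579.6, 40.6, 58.6]
tcp_rot: [179.8, -0.2, 120.5]
ft_force: [-0.6, -0.1, -0.4]
finger_gap: 12.9
```

Emit:
servo_tool --pt "10 0 0 0 0 0 -0.1" --pt "10 0 0 0 0 0 -0.1" --pt "10 0 0 0 0 0 -0.1" --pt "10 0 0 0 0 0 -0.1" --pt "10 0 0 0 0 0 -0.1" --pt "10 0 0 0 0 0 -0.1" --pt "10 0 0 0 0 0 -0.1"

```text
time: 9.95
tool_pos: [579.1, 40.0, 58.6]
tcp_rot: [179.8, -0.1, 162.2]
ft_force: [-1.3, -0.6, -0.7]
finger_gap: 13.0
```

```bash
python3 -c "
from h import *
print(sense()['wrist_torque'],sense()['joint_pos'].round(1));go(580,40,58,(180,0,174.6))
"
```

```text
[-0.0071232   0.04664721 -0.0718994 ] [ -1.3  10.4  96.5   0.3  73.1 -73.6]
t 9.9 pos [579.1  40.   58.6] [ 1.798e+02 -1.000e-01  1.622e+02] F [-1.3 -0.6 -0.7] gap 13.0
shift [-0.9  0.3  0.6] rot [ 0.004 -0.001 -0.216]
```

Emit:
servo_tool --pt "10 0 0 0 0 0 -0.1" --pt "10 0 0 0 0 0 -0.1" --pt "10 0 0 0 0 0 -0.03" --pt "10 0 0 0 0 0 -0.02"

```text
time: 10.35
tool_pos: [579.0, 39.8, 58.6]
tcp_rot: [179.7, -0.1, 177.2]
ft_force: [-1.1, 0.8, -1.3]
finger_gap: 12.7
```

```bash
python3 -c "
from h import *
print(sense()['wrist_torque']);go(580,40,58,(180,0,174.6))
"
```

```text
[ 0.09042645  0.13173522 -0.9011772 ]
t 10.3 pos [579.   39.8  58.6] [ 1.797e+02 -1.000e-01  1.772e+02] F [-1.1  0.8 -1.3] gap 12.7
shift [-1.   0.3  0.6] rot [ 0.005 -0.001  0.046]
```

The latch is at its released stop: wrist torque -0.9 N m at yaw 177°. I'll release, rise and go over the handle.

Emit:
servo_tool --pt "24 0 0 0 0 0 0.02" --pt "24 0 0 0 0 0 0.02" --pt "24 0 0 -20 0 0 0" --pt "24 0 0 -25 0 0 0" --pt "24 3 -35 0 0 0 0" --pt "24 3 -34 0 0 0 0" --pt "24 0 0 0 0 0 0" --force 20

```text
time: 11.05
tool_pos: [568.0, -29.9, 107.0]
tcp_rot: [179.8, 0.2, 174.4]
ft_force: [0.0, 0.2, 0.4]
finger_gap: 24.1
```

```bash
python3 -c "
from h import *
h=press(0,-134,30);print(h)
go(*h,(180,0,174.6))
im=snapshot('side')[140:260,220:360]; cv2.imwrite('pics/s9.png',cv2.resize(im,None,fx=5,fy=5,interpolation=cv2.INTER_CUBIC))
for z in (0,35): print(((w2px('side',sense()['tool_pos']+[0,0,z])-[220,140])*5).round())
print(((w2px('side',press(0,-134,77))-[220,140])*5).round())
"
```

```text
(np.float64(572.759338594193), np.float64(-28.811887819282816), 30)
t 11.1 pos [568.  -29.9 107. ] [179.8   0.2 174.4] F [0.  0.2 0.4] gap 24.1
shift [-4.4  1.3 77.1] rot [ 0.004  0.003 -0.004]
[324. 551.]
[320. 471.]
[339. 617.]
```

View pics/s9.png

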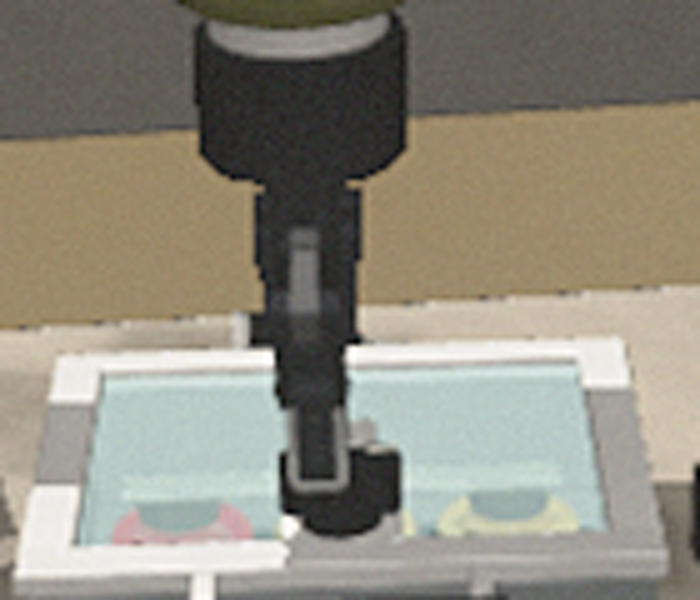

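The knob now lies along x, so it is released. I'll descend over the handle, watching the force.

Emit:
servo_tool --pt "24 -4 1 25 0 0 0" --pt "24 0 0 20 0 0 0" --pt "24 0 0 10 0 0 0" --pt "24 0 0 0 0 0 0"

```text
time: 11.5
tool_pos: [574.6, -25.2, 52.1]
tcp_rot: [179.7, 0.4, 174.2]
ft_force: [-0.5, 0.5, 0.4]
finger_gap: 24.3
```

```bash
python3 -c "
from h import *
h=press(0,-134,30);go(*h,(180,0,174.6))
"
```

```text
t 11.5 pos [574.6 -25.2  52.1] [179.7   0.4 174.2] F [-0.5  0.5  0.4] gap 24.3
shift [ 1.7 -3.9 22. ] rot [ 0.006  0.007 -0.008]
```

Emit:
servo_tool --pt "24 0 -4 0 0.005 0.005 0" --pt "24 0 0 6 0 0 0" --pt "24 0 0 0 0 0 0"

```text
time: 11.8
tool_pos: [575.3, -28.6, 47.4]
tcp_rot: [180.0, 0.2, 174.2]
ft_force: [-0.3, 0.6, 0.3]
finger_gap: 24.0
```

Emit:
servo_tool --pt "24 0 0 6 0 0 0" --pt "24 0 0 5 0 0 0" --pt "24 0 0 4 0 0 0" --pt "24 0 0 0 0 0 0"

```text
time: 12.2
tool_pos: [576.4, -28.7, 32.4]
tcp_rot: [180.0, 0.3, 174.2]
ft_force: [-0.9, 0.9, 0.5]
finger_gap: 24.0
```

Emit:
servo_tool --pt "24 0 0 5 0 0 0" --pt "24 0 0 3 0 0 0" --pt "5 0 0 0 0 0 0" --pt "5 0 0 0 0 0 0" --pt "5 0 0 0 0 0 0" --pt "5 0 0 0 0 0 0" --force 30

```text
time: 12.8
tool_pos: [576.4, -28.4, 23.7]
tcp_rot: [179.9, 0.3, 174.2]
ft_force: [0.4, 0.5, -0.5]
finger_gap: 11.8
```

```bash
cat >> h.py <<'E'
def arc(z0,ths,off=-19):
    # handle at lid angle th: tool targets (reading) keeping the grip offset from th=0
    for t in ths:
        a=np.arctan2(6,236.5)+t
        L=np.hypot(236.5,6); y=102.5-L*np.cos(a); z=71+L*np.sin(a)
        print(round(t,2),np.round(press(0,y,z-77+z0),1),"dy,dz",round(y+134,1),round(z-77,1))
E
python3 -c "
from h import *
go(*press(0,-134,30),(180,0,174.6))
arc(sense()['tool_pos'][2],np.arange(0,1.91,.1))
"
```

```text
t 12.8 pos [576.4 -28.4  23.7] [179.9   0.3 174.2] F [ 0.4  0.5 -0.5] gap 11.8
shift [ 3.5 -0.7 -6.3] rot [ 0.001  0.005 -0.007]
0.0 [572.8 -28.8  23.7] dy,dz 0.0 0.0
0.1 [572.9 -27.   47.3] dy,dz 1.8 23.6
0.2 [573.3 -22.9  70.6] dy,dz 5.9 46.9
0.3 [573.9 -16.5  93.4] dy,dz 12.3 69.6
0.4 [574.7  -7.9 115.4] dy,dz 21.0 91.6
0.5 [575.7   2.9 136.4] dy,dz 31.8 112.6
0.6 [576.9  15.7 156.2] dy,dz 44.7 132.5
0.7 [578.3  30.4 174.7] dy,dz 59.5 150.9
0.8 [579.9  46.9 191.6] dy,dz 76.0 167.8
0.9 [581.6  65.  206.7] dy,dz 94.2 183.0
1.0 [583.4  84.5 220. ] dy,dz 113.8 196.2
1.1 [585.4 105.2 231.2] dy,dz 134.6 207.5
1.2 [587.4 126.9 240.3] dy,dz 156.4 216.6
1.3 [589.5 149.4 247.2] dy,dz 179.0 223.5
1.4 [591.7 172.5 251.8] dy,dz 202.2 228.1
1.5 [593.9 196.  254.1] dy,dz 225.8 230.3
1.6 [596.1 219.5 254. ] dy,dz 249.4 230.2
1.7 [598.3 242.9 251.5] dy,dz 272.9 227.8
1.8 [600.5 266.  246.7] dy,dz 296.1 223.0
1.9 [602.6 288.4 239.6] dy,dz 318.6 215.9
```

The bar is gripped. I'll lift it along the arc in stages and check the forces.

Emit:
servo_tool --pt "5 0 0.5 -12 0 0 0" --pt "5 0 1.3 -12 0 0 0" --pt "5 0 1.8 -12 0 0 0" --pt "5 0 2.5 -12 0 0 0" --pt "5 0 0 0 0 0 0"

```text
time: 13.3
tool_pos: [576.9, -22.2, 73.3]
tcp_rot: [180.0, 0.3, 174.2]
ft_force: [-1.8, 0.6, -0.5]
finger_gap: 12.0
```

```bash
python3 -c "
from h import *
go(*press(-3,-128.1,70.6),(180,0,174.6))
im=snapshot('side')[80:280,200:400]; cv2.imwrite('pics/s10.png',cv2.resize(im,None,fx=3,fy=3,interpolation=cv2.INTER_CUBIC))
"
```

```text
t 13.3 pos [576.9 -22.2  73.3] [180.    0.3 174.2] F [-1.8  0.6 -0.5] gap 12.0
shift [ 6.5 -1.1  2.7] rot [ 0.     0.006 -0.007]
```

View pics/s10.png

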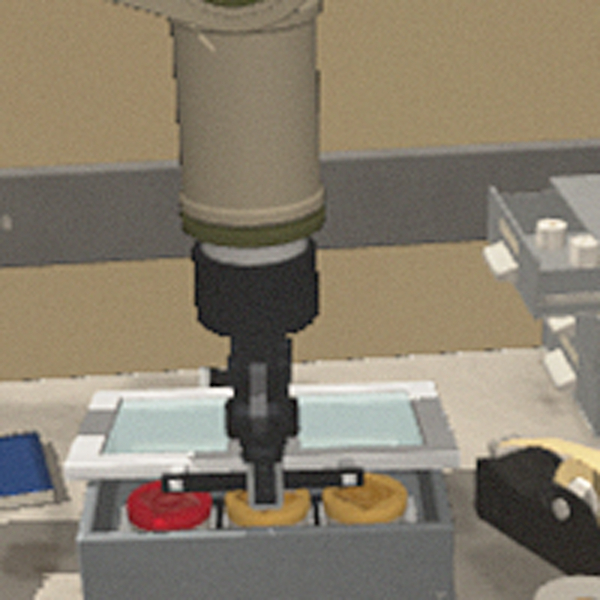

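The lid is rising and all three tins (red, gold, gold) sit in their nests. I'll continue the arc.

Emit:
servo_tool --pt "5 0 5.5 -20.5 0 0 0" --pt "5 0 8.7 -22 0 0 0" --pt "5 0 10.8 -21 0 0 0" --pt "5 0 12.9 -19.9 0 0 0" --pt "5 0 0 0 0 0 0"

```text
time: 13.85
tool_pos: [579.9, 13.6, 156.6]
tcp_rot: [-179.8, 0.3, 174.1]
ft_force: [-0.7, 2.0, -1.5]
finger_gap: 11.9
```

```bash
python3 -c "
from h import *
go(*press(-3,-89.3,156.2),(180,0,174.6))
"
```

```text
t 13.8 pos [579.9  13.6 156.6] [-179.8    0.3  174.1] F [-0.7  2.  -1.5] gap 11.9
shift [6.2 1.8 0.3] rot [-0.004  0.006 -0.009]
```

Emit:
servo_tool --pt "5 0 15.5 -18.4 0 0 0" --pt "5 0 16.5 -16.9 0 0 0" --pt "5 0 18.2 -15.2 0 0 0" --pt "5 0 19.6 -13.2 0 0 0" --pt "5 0 20.8 -11.3 0 0 0" --pt "5 0 21.8 -9.1 0 0 0" --pt "5 0 0 0 0 0 0"

```text
time: 14.55
tool_pos: [588.9, 117.3, 243.2]
tcp_rot: [-178.7, 0.2, 173.6]
ft_force: [1.6, 3.3, -5.6]
finger_gap: 11.6
```

```bash
python3 -c "
from h import *
go(*press(-3,22.4,240.3),(180,0,174.6))
"
```

```text
t 14.6 pos [588.9 117.3 243.2] [-178.7    0.2  173.6] F [ 1.6  3.3 -5.6] gap 11.6
shift [5.6 9.4 2.7] rot [-0.022  0.002 -0.017]
```

Emit:
servo_tool --pt "5 0 22 -3 0 0 0" --pt "5 0 23 -3 0 0 0" --pt "5 0 23.2 -2 0 0 0" --pt "5 0 23.6 -1 0 0 0" --pt "5 0 23.6 0 0 0 0" --pt "5 0 0 0 0 0 0"

```text
time: 15.15
tool_pos: [599.5, 225.1, 258.1]
tcp_rot: [-178.2, 0.2, 173.4]
ft_force: [0.4, 3.0, 2.0]
finger_gap: 11.5
```

```bash
python3 -c "
from h import *
go(*press(-3,138.9,251.5),(180,0,174.6))
"
```

```text
t 15.2 pos [599.5 225.1 258.1] [-178.2    0.2  173.4] F [0.4 3.  2. ] gap 11.5
shift [ 6.3 17.6  6. ] rot [-0.032  0.003 -0.022]
```

Emit:
servo_tool --pt "5 0 23 3 0 0 0" --pt "5 0 22 4.5 0 0 0" --pt "5 0 12 4 0 0 0" --pt "5 0 0 0 0 0 0"

```text
time: 15.55
tool_pos: [604.4, 278.8, 246.3]
tcp_rot: [-178.2, -0.0, 173.4]
ft_force: [-0.2, 3.9, 1.6]
finger_gap: 11.2
```

Emit:
servo_tool --pt "5 0 5 2 0 0 0" --pt "5 0 5 2 0 0 0" --pt "5 0 0 0 0 0 0"

```text
time: 15.85
tool_pos: [605.0, 286.5, 243.4]
tcp_rot: [-178.2, -0.1, 173.4]
ft_force: [-1.8, 4.7, 2.9]
finger_gap: 11.9
```

Emit:
servo_tool --pt "5 0 5 2 0 0 0" --pt "5 0 4 2 0 0 0"

```text
time: 16.05
tool_pos: [605.1, 287.1, 243.0]
tcp_rot: [-177.7, -0.1, 173.2]
ft_force: [-14.7, -14.8, 18.2]
finger_gap: 11.6
```

The stop is reached at y 287, as predicted for 1.9 rad. I'll release, rise, move over the middle tin and measure the tray again by code.

Emit:
servo_tool --pt "40 0 0 0 0 0 0" --pt "40 0 0 0 0 0 0" --pt "40 0 0 -20 0 0 0" --pt "40 0 0 -30 0 0 0" --pt "85 0 -10 -20 -0.03 0 0.02" --pt "85 0 -40 0 0 0 0" --pt "85 0 -45 0 0 0 0" --pt "85 0 -45 0 0 0 0" --pt "85 0 -40 0 0 0 0" --pt "85 0 0 0 0 0 0"

```text
time: 17.05
tool_pos: [579.9, 95.5, 312.7]
tcp_rot: [-179.5, -0.1, 171.3]
ft_force: [0.7, 0.2, -0.7]
finger_gap: 84.8
```

```bash
cat >> h.py <<'E'
def tray():
    im=snapshot("top"); cv2.imwrite("pics/last.png",im)
    hsv=cv2.cvtColor(im,cv2.COLOR_BGR2HSV); m=cv2.inRange(hsv,(8,90,50),(26,255,255))
    m[:, :380]=0; m=cv2.morphologyEx(m,cv2.MORPH_CLOSE,np.ones((5,5)))
    c=cv2.convexHull(max(cv2.findContours(m,0,2)[0],key=cv2.contourArea))
    q=cv2.approxPolyN(c,4).reshape(-1,2)
    W=np.array([px2w("top",*p,22) for p in q])[:,:2]
    W=W[np.argsort(np.arctan2(*(W-W.mean(0)).T[::-1]))]
    print(q.tolist(),W.round(0).tolist(),[round(float(np.linalg.norm(W[i]-W[i-1]))) for i in range(4)])
    C=W.mean(0); i=np.argmax([np.linalg.norm(W[k]-W[k-1]) for k in range(4)])
    d=W[i]-W[i-1]; d2=W[(i+1)%4]-W[(i+2)%4]; d=d+d2; d*=np.sign(d[0]); d/=np.linalg.norm(d)
    print("tray centre",C.round(1),"yaw",np.degrees(np.arctan2(d[1],d[0])).round(1)); return C,d
E
python3 -c "
from h import *
tray(); go(*press(0,0,60),(180,0,174.6))
C=[(92,50),(396,72),(385,675),(62,652)]
print([px2w('top',u/4+390,v/4+230,22).round(0) for u,v in C])
"
```

```text
[[489, 247], [487, 400], [403, 393], [411, 240]] [[389.0, -254.0], [666.0, -286.0], [685.0, -140.0], [406.0, -106.0]] [149, 279, 147, 281]
tray centre [ 536.7 -196.5] yaw -6.7
t 17.1 pos [580.1  97.3 312.7] [-1.796e+02 -1.000e-01  1.714e+02] F [0.3 0.8 0.2] gap 85.1
shift [ -4.5   9.9 252.6] rot [-0.007 -0.002 -0.056]
[array([ 680., -143.,   22.]), array([ 665., -286.,   22.]), array([ 391., -253.,   22.]), array([ 406., -110.,   22.])]
```

The tray measures 281×147, which matches its size: centre (536,-197), yaw -6.8°. I'll descend over the middle tin.

Emit:
servo_tool --pt "85 -4 9 40 0 0 -0.05" --pt "85 0 0 45 0 0 0" --pt "85 0 0 45 0 0 0" --pt "85 0 0 45 0 0 0" --pt "85 0 0 40 0 0 0" --pt "85 0 0 15 0 0 0" --pt "85 0 0 0 0 0 0"

```text
time: 17.8
tool_pos: [587.3, 106.0, 76.2]
tcp_rot: [179.9, 0.4, 173.9]
ft_force: [-0.6, -0.9, -0.0]
finger_gap: 85.2
```

```bash
python3 -c "
from h import *
go(*press(0,0,-12),(180,0,174.6))
im=snapshot('side'); cv2.imwrite('pics/s11.png',cv2.resize(im[110:270,200:360],None,fx=5,fy=5,interpolation=cv2.INTER_CUBIC)[:600+200])
for z in (0,35,48): print(z,((w2px('side',sense()['tool_pos']+[0,0,z])-[200,110])*5).round())
print(((w2px('side',press(0,0,43))-[200,110])*5).round())
"
```

```text
t 17.8 pos [587.3 106.   76.2] [179.9   0.4 173.9] F [-0.6 -0.9 -0. ] gap 85.2
shift [ 2.4 -1.8 88.1] rot [ 0.002  0.006 -0.012]
0 [446. 606.]
35 [443. 533.]
48 [442. 506.]
[444. 676.]
```

```bash
python3 -c "
import cv2;i=cv2.imread('pics/s11.png');cv2.imwrite('pics/s11.png',cv2.resize(i,(600,600)))"
```

```text
(no output)
```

View pics/s11.png

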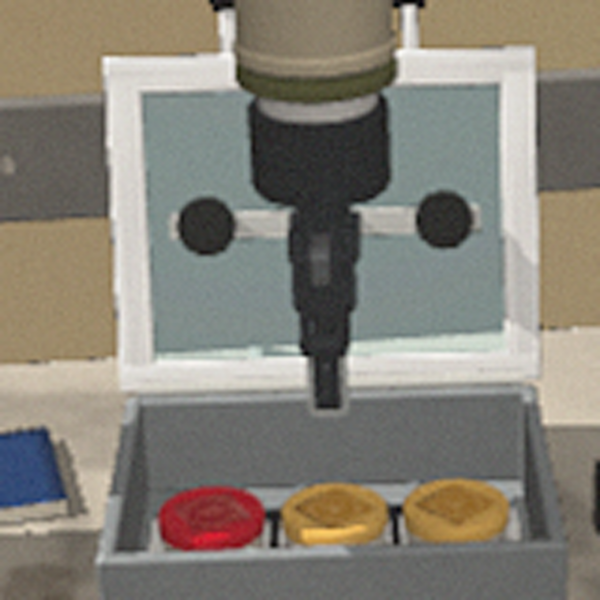

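The tip matches reading +35 with the 13 mm swing back. The jaws are aligned in x with the middle gold tin, and the lid is fully open behind. I'll go down and grip.

Emit:
servo_tool --pt "85 0 -1 35 0 0 0" --pt "85 0 0 25 0 0 0" --pt "85 0 0 15 0 0 0" --pt "85 0 0 0 0 0 0"

```text
time: 18.25
tool_pos: [594.9, 106.8, 8.3]
tcp_rot: [179.6, 1.1, 173.9]
ft_force: [-1.3, -0.5, -0.4]
finger_gap: 85.0
```

```bash
python3 -c "
from h import *
go(*press(1,0,-12),(180,0,174.6))"
```

```text
t 18.2 pos [594.9 106.8   8.3] [179.6   1.1 173.9] F [-1.3 -0.5 -0.4] gap 85.0
shift [ 8.7 -3.3 20.1] rot [ 0.007  0.02  -0.013]
```

Emit:
servo_tool --pt "85 6 -2 0 0.005 0.02 -0.01" --pt "85 2 -1 8 0 0 0" --pt "85 0 0 8 0 0.003 0" --pt "85 0 0 3 0 0 0" --pt "85 0 0 0 0 0 0"

```text
time: 18.75
tool_pos: [590.6, 105.1, -6.1]
tcp_rot: [179.8, 0.2, 174.5]
ft_force: [0.8, 0.4, -0.5]
finger_gap: 85.2
```

```bash
python3 -c "
from h import *
go(*press(1,0,-12),(180,0,174.6))"
```

```text
t 18.8 pos [590.6 105.1  -6.1] [179.8   0.2 174.5] F [ 0.8  0.4 -0.5] gap 85.2
shift [ 4.2 -1.   5.9] rot [ 0.003  0.003 -0.002]
```

Emit:
servo_tool --pt "85 4 -0.5 5 0 0 0" --pt "85 0 0 0 0 0 0" --pt "55 0 0 0 0 0 0" --pt "55 0 0 0 0 0 0" --pt "55 0 0 0 0 0 0" --pt "55 0 0 0 0 0 0" --pt "55 0 0 0 0 0 0" --force 50

```text
time: 19.45
tool_pos: [586.8, 105.2, -10.5]
tcp_rot: [179.8, 0.3, 174.5]
ft_force: [0.4, 0.8, -1.4]
finger_gap: 59.1
```

Emit:
servo_tool --pt "55 0 0 -15 0 0 0" --pt "55 0 0 -25 0 0 0" --pt "55 0 0 -30 0 0 0" --pt "55 0 0 -30 0 0 0" --pt "55 0 0 0 0 0 0"

```text
time: 19.95
tool_pos: [584.9, 104.7, 95.2]
tcp_rot: [179.8, 0.1, 174.5]
ft_force: [1.1, -0.5, -0.3]
finger_gap: 58.9
```

```bash
python3 -c "
from h import *
C,d=tray(); go(C[0],C[1],60,(180,0,173.2))"
```

```text
[[490, 247], [487, 400], [404, 393], [411, 240]] [[389.0, -254.0], [666.0, -288.0], [685.0, -140.0], [406.0, -108.0]] [148, 279, 149, 281]
tray centre [ 536.6 -197.4] yaw -6.7
t 20.0 pos [583.8 104.6  93. ] [179.9  -0.  174.5] F [ 0.1 -0.8 -1.1] gap 59.2
shift [  17.9 -305.2   32.2] rot [ 0.002 -0.001  0.022]
```

Emit:
servo_tool --pt "55 2.2 -38 0 0 0 0.02" --pt "55 2.2 -38 0 0 0 0" --pt "55 2.2 -38 0 0 0 0" --pt "55 2.2 -38 0 0 0 0" --pt "55 2.2 -38 0 0 0 0" --pt "55 2.2 -38 0 0 0 0" --pt "55 2.2 -38 0 0 0 0" --pt "55 2 -25 0 0 0 0" --pt "55 0 0 0 0 0 0"

```text
time: 20.9
tool_pos: [526.0, -190.2, 86.0]
tcp_rot: [179.7, -0.6, 173.5]
ft_force: [-0.2, -0.1, -0.8]
finger_gap: 59.1
```

```bash
python3 -c "
from h import *
go(536.6,-197,-21,(180,0,173.2))"
```

```text
t 20.9 pos [ 526.  -190.2   86. ] [179.7  -0.6 173.5] F [-0.2 -0.1 -0.8] gap 59.1
shift [-12.4  -6.  106.8] rot [ 0.005 -0.011  0.006]
```

Emit:
servo_tool --pt "55 -5 -5 30 0.005 -0.01 0" --pt "55 0 0 30 0 0 0" --pt "55 0 0 20 0 0 0" --pt "55 0 0 0 0 0 0"

```text
time: 21.3
tool_pos: [529.0, -194.6, 2.1]
tcp_rot: [179.9, -0.1, 173.4]
ft_force: [0.2, -0.0, -1.4]
finger_gap: 58.9
```

```bash
python3 -c "
from h import *
go(536.6,-197,-21,(180,0,173.2))"
```

```text
t 21.3 pos [ 529.  -194.6    2.1] [ 1.799e+02 -1.000e-01  1.734e+02] F [ 0.2 -0.  -1.4] gap 58.9
shift [-7.9 -1.6 23.1] rot [ 0.001 -0.002  0.003]
```

Emit:
servo_tool --pt "55 -6 -1.5 8 0 0 0" --pt "55 -1 0 6 0 0 0" --pt "55 0 0 4 0 0 0" --pt "55 0 0 0 0 0 0"

```text
time: 21.7
tool_pos: [535.9, -194.5, -15.5]
tcp_rot: [179.9, -0.2, 173.5]
ft_force: [0.4, -0.2, -1.2]
finger_gap: 58.9
```

Emit:
servo_tool --pt "55 0 0 2 0 0 0" --pt "55 0 0 2 0 0 0"

```text
time: 21.9
tool_pos: [536.8, -194.6, -18.1]
tcp_rot: [179.9, -0.1, 173.5]
ft_force: [0.9, 1.2, -1.1]
finger_gap: 58.9
```

```bash
python3 -c "
from h import *
go(536.6,-197,-21,(180,0,173.2))"
```

```text
t 21.9 pos [ 536.8 -194.6  -18.1] [ 1.799e+02 -1.000e-01  1.735e+02] F [ 0.9  1.2 -1.1] gap 58.9
shift [-0.1 -2.4  2.8] rot [ 0.002 -0.001  0.005]
```

Emit:
servo_tool --pt "55 0 -1 2 0 0 0" --pt "55 0 0 2 0 0 0"

```text
time: 22.1
tool_pos: [537.2, -195.9, -21.6]
tcp_rot: [179.9, -0.0, 173.5]
ft_force: [-1.6, -0.3, 5.5]
finger_gap: 58.9
```

Emit:
servo_tool --pt "55 0 0 2 0 0 0" --pt "55 0 0 1 0 0 0"

```text
time: 22.3
tool_pos: [537.5, -196.1, -21.6]
tcp_rot: [179.9, -0.0, 173.5]
ft_force: [-1.9, 2.1, 3.6]
finger_gap: 59.1
```

Contact came at -21.6, as predicted. Release, rise and go to the far tin.

Emit:
servo_tool --pt "85 0 0 0 0 0 0" --pt "85 0 0 0 0 0 0" --pt "85 0 0 0 0 0 0" --pt "85 0 0 -15 0 0 0" --pt "85 0 0 -35 0 0 0" --pt "85 0 0 -35 0 0 0" --pt "85 0 0 -25 0 0 0" --pt "85 0 0 0 0 0 0"

```text
time: 23.1
tool_pos: [536.9, -196.3, 95.1]
tcp_rot: [179.9, -0.1, 173.5]
ft_force: [0.6, -0.5, 1.5]
finger_gap: 84.9
```

Emit:
servo_tool --pt "85 -8.5 39 0 0 0 0" --pt "85 -8.5 39 0 0 0 0" --pt "85 -8.5 39 0 0 0 0" --pt "85 -8.5 39 0 0 0 0" --pt "85 -8.5 39 0 0 0 0" --pt "85 -8.5 39 0 0 0 0" --pt "85 -8 39 0 0 0 0" --pt "85 -8 15 0 0 0 0" --pt "85 0 0 0 0 0 0"

```text
time: 24.0
tool_pos: [639.7, 91.0, 98.2]
tcp_rot: [-180.0, 0.1, 173.2]
ft_force: [0.2, -0.6, -0.3]
finger_gap: 84.9
```

```bash
python3 -c "
from h import *
go(*press(73,0,-11),(180,0,174.6));tray()"
```

```text
t 24.0 pos [639.7  91.   98.2] [-1.800e+02  1.000e-01  1.732e+02] F [ 0.2 -0.6 -0.3] gap 84.9
shift [-17.1   8.9 109.2] rot [-0.     0.002 -0.024]
[[490, 247], [487, 400], [404, 393], [411, 240]] [[389.0, -254.0], [666.0, -288.0], [685.0, -140.0], [406.0, -108.0]] [148, 279, 149, 281]
tray centre [ 536.6 -197.4] yaw -6.7
```

Emit:
servo_tool --pt "85 -12 8 0 0 0 -0.02" --pt "85 0 0 35 0 0 0" --pt "85 0 0 35 0 0 0" --pt "85 0 0 15 0 0 0" --pt "85 0 0 0 0 0 0"

```text
time: 24.55
tool_pos: [651.7, 90.5, 12.2]
tcp_rot: [-179.9, 0.1, 174.2]
ft_force: [-0.1, -0.2, 0.5]
finger_gap: 84.6
```

```bash
python3 -c "
from h import *
go(*press(73,0,-11),(180,0,174.6))"
```

```text
t 24.6 pos [651.7  90.5  12.2] [-1.799e+02  1.000e-01  1.742e+02] F [-0.1 -0.2  0.5] gap 84.6
shift [-5.5  7.9 23.2] rot [-0.002  0.003 -0.007]
```

Emit:
servo_tool --pt "85 -5 8 0 0 0 0" --pt "85 0 0 8 0 0 0" --pt "85 0 0 8 0 0 0" --pt "85 0 0 4 0 0 0" --pt "85 0 0 0 0 0 0"

```text
time: 25.05
tool_pos: [661.2, 97.4, -3.7]
tcp_rot: [-179.9, 0.5, 174.1]
ft_force: [-0.3, 0.8, -0.1]
finger_gap: 84.5
```

```bash
python3 -c "
from h import *
go(*press(73,0,-11),(180,0,174.6))"
```

```text
t 25.1 pos [661.2  97.4  -3.7] [-179.9    0.5  174.1] F [-0.3  0.8 -0.1] gap 84.5
shift [3.3 0.  7.2] rot [-0.001  0.009 -0.009]
```

Emit:
servo_tool --pt "85 3 0 5 0 0.009 0" --pt "85 0 0 2 0 0 0" --pt "55 0 0 0 0 0 0" --pt "55 0 0 0 0 0 0" --pt "55 0 0 0 0 0 0" --pt "55 0 0 0 0 0 0" --pt "55 0 0 0 0 0 0"

```text
time: 25.75
tool_pos: [658.9, 97.9, -9.7]
tcp_rot: [-179.9, 0.1, 174.1]
ft_force: [0.1, 0.3, -1.3]
finger_gap: 59.1
```

Emit:
servo_tool --pt "55 0 0 -15 0 0 0" --pt "55 0 0 -25 0 0 0" --pt "55 0 0 -30 0 0 0" --pt "55 0 0 -30 0 0 0" --pt "55 0 0 0 0 0 0"

```text
time: 26.25
tool_pos: [657.5, 97.9, 95.6]
tcp_rot: [-179.9, -0.1, 174.1]
ft_force: [1.4, 0.2, 0.6]
finger_gap: 59.1
```

```bash
python3 -c "
from h import *
C,d=tray(); p=C+76*d;print(p);go(p[0],p[1],60,(180,0,173.2))"
```

```text
[[490, 246], [487, 400], [404, 393], [411, 240]] [[389.0, -254.0], [668.0, -288.0], [685.0, -140.0], [406.0, -108.0]] [148, 281, 149, 281]
tray centre [ 537.1 -197.5] yaw -6.7
[ 612.58316567 -206.34215394]
t 26.3 pos [656.4  97.8  93.3] [-179.9   -0.2  174.1] F [ 1.5 -0.1 -0.3] gap 58.6
shift [  12.2 -307.    33.9] rot [-0.002 -0.004  0.016]
```

Emit:
servo_tool --pt "55 0.5 -39 0 0 0 0.015" --pt "55 0.5 -39 0 0 0 0" --pt "55 0.5 -39 0 0 0 0" --pt "55 0.5 -39 0 0 0 0" --pt "55 0.5 -39 0 0 0 0" --pt "55 0.5 -39 0 0 0 0" --pt "55 0.5 -39 0 0 0 0" --pt "55 0 -29 0 0 0 0" --pt "55 0 -6 0 0 0 0" --pt "55 0 0 0 0 0 0"

```text
time: 27.3
tool_pos: [608.7, -215.6, 83.7]
tcp_rot: [179.9, -1.0, 173.4]
ft_force: [-0.1, -0.2, -1.9]
finger_gap: 59.0
```

```bash
python3 -c "
from h import *
go(612.6,-206,-21,(180,0,173.2))"
```

```text
t 27.3 pos [ 608.7 -215.6   83.7] [179.9  -1.  173.4] F [-0.1 -0.2 -1.9] gap 59.0
shift [ -4.7   9.9 104.6] rot [ 0.001 -0.018  0.003]
```

Emit:
servo_tool --pt "55 0 9 10 0 -0.018 0" --pt "55 0 1 30 0 0 0" --pt "55 0 0 30 0 0 0" --pt "55 0 0 15 0 0 0" --pt "55 0 0 0 0 0 0"

```text
time: 27.8
tool_pos: [610.1, -199.1, -4.9]
tcp_rot: [179.8, -0.0, 173.6]
ft_force: [-0.8, 1.3, -1.6]
finger_gap: 58.8
```

```bash
python3 -c "
from h import *
go(612.6,-206,-21,(180,0,173.2))"
```

```text
t 27.8 pos [ 610.1 -199.1   -4.9] [179.8  -0.  173.6] F [-0.8  1.3 -1.6] gap 58.8
shift [-3.3 -6.6 16.1] rot [ 0.004 -0.001  0.007]
```

Emit:
servo_tool --pt "55 -3 -6 4 0.004 0 0" --pt "55 0 0 5 0 0 0" --pt "55 0 0 3 0 0 0" --pt "55 0 0 0 0 0 0"

```text
time: 28.2
tool_pos: [615.2, -205.6, -14.3]
tcp_rot: [-179.9, 0.2, 173.7]
ft_force: [1.1, 0.5, -0.6]
finger_gap: 59.0
```

Emit:
servo_tool --pt "55 0 0 2 0 0 0" --pt "55 0 0 2 0 0 0"

```text
time: 28.4
tool_pos: [616.5, -206.3, -16.8]
tcp_rot: [-179.9, 0.3, 173.6]
ft_force: [-0.1, -0.4, -0.3]
finger_gap: 59.1
```

Emit:
servo_tool --pt "55 0 0 2 0 0 0" --pt "55 0 0 0 0 0 0"

```text
time: 28.6
tool_pos: [616.6, -206.5, -18.7]
tcp_rot: [-179.8, 0.4, 173.6]
ft_force: [-0.6, -0.2, -1.5]
finger_gap: 59.1
```

Emit:
servo_tool --pt "55 0 0 2 0 0.006 0" --pt "55 0 0 1 0 0 0"

```text
time: 28.8
tool_pos: [616.9, -206.7, -20.8]
tcp_rot: [-179.8, 0.0, 173.6]
ft_force: [-4.7, 2.6, 9.5]
finger_gap: 58.4
```

Emit:
servo_tool --pt "55 0 0 2 0 0 0" --pt "55 0 0 0 0 0 0"

```text
time: 29.0
tool_pos: [617.1, -206.8, -20.2]
tcp_rot: [-179.8, -0.0, 173.6]
ft_force: [-0.1, 0.9, -1.8]
finger_gap: 59.0
```

Emit:
servo_tool --pt "85 0 0 0 0 0 0" --pt "85 0 0 0 0 0 0" --pt "85 0 0 0 0 0 0" --pt "85 0 0 -15 0 0 0" --pt "85 0 0 -35 0 0 0" --pt "85 0 0 -35 0 0 0" --pt "85 0 0 -25 0 0 0" --pt "85 0 0 0 0 0 0"

```text
time: 29.8
tool_pos: [616.5, -206.2, 95.6]
tcp_rot: [-179.9, -0.1, 173.6]
ft_force: [0.4, 0.2, 0.4]
finger_gap: 85.1
```

Emit:
servo_tool --pt "85 17 38 0 0 0 0" --pt "85 17 38 0 0 0 0" --pt "85 17 38 0 0 0 0" --pt "85 17 38 0 0 0 0" --pt "85 17 38 0 0 0 0" --pt "85 17 38 0 0 0 0" --pt "85 17 38 0 0 0 0" --pt "85 13 38 0 0 0 0" --pt "85 0 0 0 0 0 0"

```text
time: 30.7
tool_pos: [515.1, 119.6, 95.4]
tcp_rot: [-179.8, 0.1, 173.4]
ft_force: [-0.7, -0.7, 1.1]
finger_gap: 84.8
```

```bash
python3 -c "
from h import *
go(*press(-71,0,-11),(180,0,174.6));tray()"
```

```text
t 30.7 pos [515.1 119.6  95.4] [-1.798e+02  1.000e-01  1.734e+02] F [-0.7 -0.7  1.1] gap 84.8
shift [ -0.4  -8.1 106.4] rot [-0.003  0.001 -0.022]
[[490, 247], [487, 400], [404, 393], [411, 240]] [[389.0, -254.0], [666.0, -288.0], [685.0, -140.0], [406.0, -108.0]] [148, 279, 149, 281]
tray centre [ 536.6 -197.4] yaw -6.7
```

Emit:
servo_tool --pt "85 0 -8 0 0 0 -0.02" --pt "85 3 0 35 0 0 0" --pt "85 0 0 35 0 0 0" --pt "85 0 0 15 0 0 0" --pt "85 0 0 0 0 0 0"

```text
time: 31.25
tool_pos: [514.2, 105.1, 9.1]
tcp_rot: [-179.7, 0.3, 174.5]
ft_force: [0.5, -0.1, -0.1]
finger_gap: 84.6
```

```bash
python3 -c "
from h import *
go(*press(-71,0,-11),(180,0,174.6))"
```

```text
t 31.2 pos [514.2 105.1   9.1] [-179.7    0.3  174.5] F [ 0.5 -0.1 -0.1] gap 84.6
shift [ 0.3  6.3 20.1] rot [-0.006  0.006 -0.002]
```

Emit:
servo_tool --pt "85 1 5 0 -0.006 0.006 0" --pt "85 1 0 8 0 0 0" --pt "85 1 0 7 0 0 0" --pt "85 0 0 4 0 0 0" --pt "85 0 0 0 0 0 0"

```text
time: 31.75
tool_pos: [514.4, 109.1, -8.2]
tcp_rot: [179.9, 0.2, 174.4]
ft_force: [-0.9, 0.2, 0.2]
finger_gap: 84.8
```

```bash
python3 -c "
from h import *
go(*press(-71,0,-11),(180,0,174.6))"
```

```text
t 31.8 pos [514.4 109.1  -8.2] [179.9   0.2 174.4] F [-0.9  0.2  0.2] gap 84.8
shift [0.  2.1 2.9] rot [ 0.001  0.003 -0.004]
```

Emit:
servo_tool --pt "85 0 2 2 0 0 0" --pt "85 0 0 0 0 0 0" --pt "55 0 0 0 0 0 0" --pt "55 0 0 0 0 0 0" --pt "55 0 0 0 0 0 0" --pt "55 0 0 0 0 0 0" --pt "55 0 0 0 0 0 0"

```text
time: 32.45
tool_pos: [515.8, 111.9, -8.6]
tcp_rot: [179.9, 0.3, 174.4]
ft_force: [-0.6, -0.8, -1.3]
finger_gap: 58.1
```

Emit:
servo_tool --pt "55 0 0 -15 0 0 0" --pt "55 0 0 -25 0 0 0" --pt "55 0 0 -30 0 0 0" --pt "55 0 0 -30 0 0 0" --pt "55 0 0 0 0 0 0"

```text
time: 32.95
tool_pos: [513.8, 111.4, 97.2]
tcp_rot: [179.9, 0.2, 174.4]
ft_force: [2.1, -0.1, 0.8]
finger_gap: 58.4
```

```bash
python3 -c "
from h import *
C,d=tray(); p=C-77*d;print(p);go(p[0],p[1],60,(180,0,173.2))"
```

```text
[[490, 247], [487, 400], [404, 393], [411, 240]] [[389.0, -254.0], [666.0, -288.0], [685.0, -140.0], [406.0, -108.0]] [148, 279, 149, 281]
tray centre [ 536.6 -197.4] yaw -6.7
[ 460.15399441 -188.38951787]
t 33.0 pos [512.7 111.3  95.1] [180.    0.  174.4] F [ 0.   0.5 -1.1] gap 58.4
shift [  23.  -303.4   34.9] rot [0.001 0.001 0.021]
```

Emit:
servo_tool --pt "55 2.2 -38 0 0 0 0.02" --pt "55 2.2 -38 0 0 0 0" --pt "55 2.2 -38 0 0 0 0" --pt "55 2.2 -38 0 0 0 0" --pt "55 2.2 -38 0 0 0 0" --pt "55 2.2 -38 0 0 0 0" --pt "55 2.2 -38 0 0 0 0" --pt "55 1 -30 0 0 0 0" --pt "55 0 0 0 0 0 0"

```text
time: 33.9
tool_pos: [455.2, -188.7, 89.4]
tcp_rot: [179.8, -0.4, 173.5]
ft_force: [-1.2, 0.9, -0.8]
finger_gap: 58.6
```

```bash
python3 -c "
from h import *
go(460,-188.4,-19.5,(180,0,173.2))"
```

```text
t 33.9 pos [ 455.2 -188.7   89.4] [179.8  -0.4 173.5] F [-1.2  0.9 -0.8] gap 58.6
shift [ -5.6   0.5 108.8] rot [ 0.003 -0.008  0.005]
```

Emit:
servo_tool --pt "55 -3 0 10 0.003 -0.008 0.005" --pt "55 0 0 30 0 0 0" --pt "55 0 0 30 0 0 0" --pt "55 0 0 16 0 0 0" --pt "55 0 0 0 0 0 0"

```text
time: 34.4
tool_pos: [457.0, -184.7, -3.7]
tcp_rot: [179.9, -0.1, 173.1]
ft_force: [-0.9, -0.0, -1.8]
finger_gap: 59.0
```

```bash
python3 -c "
from h import *
go(460,-188.4,-19.5,(180,0,173.2))"
```

```text
t 34.4 pos [ 457.  -184.7   -3.7] [ 1.799e+02 -1.000e-01  1.731e+02] F [-0.9 -0.  -1.8] gap 59.0
shift [-3.4 -3.3 15.8] rot [ 0.002 -0.001 -0.001]
```

Emit:
servo_tool --pt "55 -2 -3 4 0 0 0" --pt "55 0 0 5 0 0 0" --pt "55 0 0 3 0 0 0" --pt "55 0 0 0 0 0 0"

```text
time: 34.8
tool_pos: [459.9, -186.4, -15.7]
tcp_rot: [179.9, 0.0, 173.3]
ft_force: [-0.2, -0.5, 0.2]
finger_gap: 58.6
```

Emit:
servo_tool --pt "55 0 0 2 0 0 0" --pt "55 0 0 2 0 0 0"

```text
time: 35.0
tool_pos: [461.1, -187.0, -18.5]
tcp_rot: [180.0, 0.1, 173.3]
ft_force: [0.2, -0.1, -1.0]
finger_gap: 58.1
```

Emit:
servo_tool --pt "55 0 0 2 0 0 0" --pt "55 0 0 1 0 0 0"

```text
time: 35.2
tool_pos: [461.5, -187.3, -19.7]
tcp_rot: [180.0, 0.1, 173.3]
ft_force: [-8.6, 4.5, 17.4]
finger_gap: 58.2
```

Contact. Release, rise high and clear, and check the tray picture.

Emit:
servo_tool --pt "85 0 0 0 0 0 0" --pt "85 0 0 0 0 0 0" --pt "85 0 0 0 0 0 0" --pt "85 0 0 -15 0 0 0" --pt "85 0 0 -35 0 0 0" --pt "85 0 0 -40 0 0 0" --pt "85 0 0 -45 0 0 0" --pt "85 0 0 -45 0 0 0" --pt "85 0 0 -45 0 0 0" --pt "85 0 0 -45 0 0 0"

```text
time: 36.2
tool_pos: [455.6, -185.1, 250.7]
tcp_rot: [179.6, -0.7, 173.2]
ft_force: [1.0, -0.4, -0.4]
finger_gap: 85.2
```

Emit:
servo_tool --pt "30 -4 45 -40 0 0 0" --pt "30 -8 45 0 0 0 0" --pt "30 -12 45 0 0 0 0" --pt "30 -12 45 0 0 0 0" --pt "30 -12 45 0 0 0 0" --pt "30 -12 45 0 0 0 0" --pt "30 -12 45 0 0 0 0" --pt "30 -12 45 0 0 0 0" --pt "30 0 0 0 0 0 0"

```text
time: 37.1
tool_pos: [589.8, 163.5, 295.5]
tcp_rot: [179.9, 0.4, 172.8]
ft_force: [0.3, -1.6, -0.4]
finger_gap: 29.9
```

```bash
python3 -c "
from h import *
go(605,287,243,(180,0,173.2))
tray()
a=cv2.imread('pics/last.png')[225:410,385:505]; b=snapshot('side')
cv2.imwrite('pics/v16.png',np.hstack([cv2.resize(a,(360,555),interpolation=cv2.INTER_CUBIC),cv2.resize(b[290:400,170:370],(440,242)) if 0 else cv2.copyMakeBorder(cv2.resize(b[100:400,170:390],(407,555),interpolation=cv2.INTER_CUBIC),0,0,0,0,0)]))
"
```

```text
t 37.1 pos [589.8 163.5 295.5] [179.9   0.4 172.8] F [ 0.3 -1.6 -0.4] gap 29.9
shift [  0.8 124.3  52.7] rot [ 0.002  0.008 -0.007]
[[490, 247], [487, 400], [404, 393], [411, 240]] [[389.0, -254.0], [666.0, -288.0], [685.0, -140.0], [406.0, -108.0]] [148, 279, 149, 281]
tray centre [ 536.6 -197.4] yaw -6.7
```

View pics/v16.png

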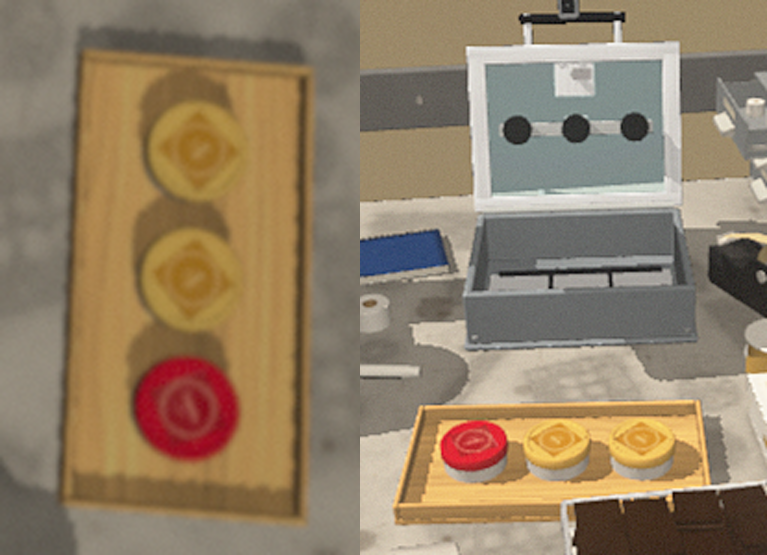

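All three tins (gold at (195,150) and (190,280), red at (187,408)) stand flat and lid up on the tray floor, and the lid is fully open. Back to the handle.

Emit:
servo_tool --pt "30 0 35 0 0 0.008 0" --pt "30 0 35 0 0 0 0" --pt "30 0 35 0 0 0 0" --pt "30 0 17 0 0 0 0" --pt "30 0 0 0 0 0 0"

```text
time: 37.7
tool_pos: [606.6, 276.1, 297.7]
tcp_rot: [-179.9, 0.1, 172.1]
ft_force: [-0.1, -0.6, 0.3]
finger_gap: 30.0
```

```bash
python3 -c "
from h import *
go(605,287,243,(180,0,173.2))"
```

```text
t 37.7 pos [606.6 276.1 297.7] [-1.799e+02  1.000e-01  1.721e+02] F [-0.1 -0.6  0.3] gap 30.0
shift [ 3.2 10.7 54.6] rot [-0.001  0.002 -0.019]
```

Emit:
servo_tool --pt "30 2 10 0 0 0 -0.02" --pt "30 0 0 0 0 0 0" --pt "30 0 0 10 0 0 0" --pt "30 0 0 10 0 0 0" --pt "30 0 0 0 0 0 0"

```text
time: 38.2
tool_pos: [606.9, 281.0, 277.1]
tcp_rot: [-179.9, 0.2, 173.0]
ft_force: [-0.5, 0.1, -0.3]
finger_gap: 29.9
```

```bash
python3 -c "
from h import *
go(605,287,243,(180,0,173.2))"
```

```text
t 38.2 pos [606.9 281.  277.1] [-179.9    0.2  173. ] F [-0.5  0.1 -0.3] gap 29.9
shift [ 2.7  5.8 34. ] rot [-0.002  0.004 -0.003]
```

Emit:
servo_tool --pt "30 0 7 0 0 0 0" --pt "30 0 0 0 0 0 0" --pt "30 0 0 6 0 0 0" --pt "30 0 0 6 0 0 0" --pt "30 0 0 0 0 0 0"

```text
time: 38.7
tool_pos: [607.8, 287.8, 263.6]
tcp_rot: [-179.8, 0.2, 173.0]
ft_force: [0.5, -0.7, -0.2]
finger_gap: 29.7
```

Emit:
servo_tool --pt "30 0 1 6 0 0 0" --pt "30 0 1 6 0 0 0" --pt "30 0 0 0 0 0 0"

```text
time: 39.0
tool_pos: [607.9, 290.0, 250.3]
tcp_rot: [-179.8, 0.2, 173.0]
ft_force: [-0.6, -0.2, -0.2]
finger_gap: 30.1
```

Emit:
servo_tool --pt "30 0 -2 5 0 0 0" --pt "30 0 0 0 0 0 0" --pt "5 0 0 0 0 0 0" --pt "5 0 0 0 0 0 0" --pt "5 0 0 0 0 0 0" --pt "5 0 0 0 0 0 0" --force 30

```text
time: 39.6
tool_pos: [607.6, 287.8, 244.8]
tcp_rot: [-179.8, 0.2, 173.0]
ft_force: [0.2, 0.2, -0.7]
finger_gap: 11.7
```

```bash
python3 -c "
from h import *
go(605,287,243,(180,0,174))"
```

```text
t 39.6 pos [607.6 287.8 244.8] [-179.8    0.2  173. ] F [ 0.2  0.2 -0.7] gap 11.7
shift [ 2.5 -1.2  1.8] rot [-0.003  0.003 -0.017]
```

Emit:
servo_tool --pt "5 0 -22.5 -7 0 0 -0.01" --pt "5 0 -23.2 -4.8 0 0 -0.01" --pt "5 0 -23.5 -2.4 0 0 0" --pt "5 0 -23.6 0.1 0 0 0" --pt "5 0 -23.6 2.2 0 0 0" --pt "5 0 0 0 0 0 0"

```text
time: 40.2
tool_pos: [598.8, 173.9, 259.8]
tcp_rot: [179.6, 0.8, 174.5]
ft_force: [-0.0, -2.0, -5.3]
finger_gap: 11.4
```

```bash
python3 -c "
from h import *
go(591.7,172.5,256.8,(180,0,174.6))"
```

```text
t 40.2 pos [598.8 173.9 259.8] [179.6   0.8 174.5] F [-0.  -2.  -5.3] gap 11.4
shift [ 7.  -2.   2.9] rot [ 0.007  0.014 -0.002]
```

Emit:
servo_tool --pt "5 1 -23.2 6 0 0.01 0" --pt "5 0.5 -22.6 7.5 0 0 0" --pt "5 0.5 -21.8 9.5 0 0 0" --pt "5 0.5 -20.8 11.5 0 0 0" --pt "5 0 -19.6 13.2 0 0 0" --pt "5 0 -18.2 15.2 0 0 0" --pt "5 0 0 0 0 0 0"

```text
time: 40.9
tool_pos: [588.6, 53.3, 201.6]
tcp_rot: [179.2, 0.9, 174.6]
ft_force: [0.5, -2.0, -5.5]
finger_gap: 11.3
```

```bash
python3 -c "
from h import *
go(579.9+3,46.9,196.6,(180,0,174.6))"
```

```text
t 40.9 pos [588.6  53.3 201.6] [179.2   0.9 174.6] F [ 0.5 -2.  -5.5] gap 11.3
shift [ 5.2 -7.   4.9] rot [0.014 0.015 0.001]
```

Emit:
servo_tool --pt "5 1 -15 13 0.01 0.01 0" --pt "5 1 -16.5 17 0 0 0" --pt "5 0 -14.8 18.4 0 0 0" --pt "5 0 -12.9 20 0 0 0" --pt "5 0 -10.8 21 0 0 0" --pt "5 0 0 0 0 0 0"

```text
time: 41.5
tool_pos: [582.9, -13.5, 107.8]
tcp_rot: [179.4, 0.5, 174.8]
ft_force: [4.3, -2.8, -2.9]
finger_gap: 11.7
```

```bash
python3 -c "
from h import *
go(575.7+3,-16.5,98.4,(180,0,174.6))"
```

```text
t 41.5 pos [582.9 -13.5 107.8] [179.4   0.5 174.8] F [ 4.3 -2.8 -2.9] gap 11.7
shift [ 4.  -3.4  9.3] rot [0.01  0.009 0.004]
```

Emit:
servo_tool --pt "5 0 -7 18 0.005 0 0" --pt "5 0 -5 18 0 0 0" --pt "5 0 -3 18 0 0 0" --pt "5 0 -2 10 0 0 0" --pt "5 0 0 0 0 0 0"

```text
time: 42.0
tool_pos: [581.7, -28.2, 38.3]
tcp_rot: [179.5, 0.5, 174.8]
ft_force: [2.4, -1.4, -1.5]
finger_gap: 11.6
```

Emit:
servo_tool --pt "5 0 0 6 0 0 0" --pt "5 0 0 3 0 0 0"

```text
time: 42.2
tool_pos: [581.9, -28.5, 30.9]
tcp_rot: [179.5, 0.5, 174.8]
ft_force: [-18.5, 2.4, 37.6]
finger_gap: 11.7
```

Emit:
servo_tool --pt "5 0 0 3 0 0 0" --pt "5 0 0 3 0 0 0"

```text
time: 42.4
tool_pos: [581.8, -28.5, 31.0]
tcp_rot: [179.5, 0.5, 174.8]
ft_force: [-17.5, 1.9, 29.6]
finger_gap: 11.3
```

The lid is down: firm contact at z 31. Release, rise, go over the knob, and compare with the first picture by code.

Emit:
servo_tool --pt "24 0 0 0 0 0 0" --pt "24 0 0 0 0 0 0" --pt "24 0 0 0 0 0 0" --pt "24 0 0 -20 0 0 0" --pt "24 0 0 -30 0 0 0" --pt "40 0 0 -30 0 0 0" --pt "40 0 35 -10 0 0 0" --pt "40 0 32 0 0 0 0" --pt "40 0 0 0 0 0 0"

```text
time: 43.3
tool_pos: [586.4, 38.3, 121.9]
tcp_rot: [179.5, 0.3, 174.7]
ft_force: [-0.8, -0.1, -0.9]
finger_gap: 40.1
```

```bash
python3 -c "
from h import *
go(579.5,40,57,(180,0,174.6))
a=cv2.imread('pics/side0.png');b=snapshot('side');cv2.imwrite('pics/side1.png',b)
def al(x0,y0,w,h):
    T=a[y0:y0+h,x0:x0+w]; S=b[y0-12:y0+h+12,x0-12:x0+w+12]
    r=cv2.matchTemplate(S,T,cv2.TM_CCOEFF_NORMED);_,m,_,p=cv2.minMaxLoc(r);print((x0,y0),round(m,3),p[0]-12,p[1]-12)
al(250,250,80,24)   # handle
al(225,235,40,20);al(320,235,40,20);al(228,205,25,30);al(330,205,25,30)
al(225,265,130,25) # box
"
```

```text
t 43.3 pos [586.4  38.3 121.9] [179.5   0.3 174.7] F [-0.8 -0.1 -0.9] gap 40.1
shift [ 7.4  0.5 64.9] rot [0.008 0.006 0.001]
(250, 250) 0.934 0 0
(225, 235) 0.508 -12 12
(320, 235) 0.903 0 0
(228, 205) 0.588 11 0
(330, 205) 0.605 -8 12
(225, 265) 0.756 0 0
```

The handle matches its original picture position at 0 px, so the lid is closed. I'll descend on the knob.

Emit:
servo_tool --pt "40 7 0 0 0.008 0.006 0" --pt "40 0 0 20 0 0 0" --pt "40 0 0 20 0 0 0" --pt "40 0 0 8 0 0 0" --pt "40 0 0 0 0 0 0"

```text
time: 43.85
tool_pos: [576.3, 33.8, 70.2]
tcp_rot: [-179.7, -0.3, 174.5]
ft_force: [-0.3, 0.1, -0.3]
finger_gap: 40.0
```

```bash
python3 -c "
from h import *
go(579.5,40,57,(180,0,174.6))"
```

```text
t 43.9 pos [576.3  33.8  70.2] [-179.7   -0.3  174.5] F [-0.3  0.1 -0.3] gap 40.0
shift [-2.6  6.6 13.2] rot [-0.005 -0.005 -0.001]
```

Emit:
servo_tool --pt "40 -2.5 6.5 0 -0.005 -0.005 0" --pt "40 0 0 0 0 0 0" --pt "40 0 0 6 0 0 0" --pt "40 0 0 5 0 0 0" --pt "40 0 0 0 0 0 0"

```text
time: 44.35
tool_pos: [581.1, 39.7, 60.9]
tcp_rot: [180.0, 0.2, 174.5]
ft_force: [-0.4, 0.5, -0.1]
finger_gap: 40.0
```

```bash
python3 -c "
from h import *
go(579.5,40,57,(180,0,174.6))"
```

```text
t 44.4 pos [581.1  39.7  60.9] [180.    0.2 174.5] F [-0.4  0.5 -0.1] gap 40.0
shift [1.6 0.2 3.9] rot [ 0.001  0.004 -0.002]
```

Close, then turn clockwise (tool +z turn) by 1.57 rad.

Emit:
servo_tool --pt "40 1.5 0 3 0 0 0" --pt "10 0 0 0 0 0 0" --pt "10 0 0 0 0 0 0" --pt "10 0 0 0 0 0 0" --pt "10 0 0 0 0 0 0" --pt "10 0 0 0 0 0 0" --force 40

```text
time: 44.95
tool_pos: [579.6, 39.5, 58.0]
tcp_rot: [180.0, 0.2, 174.5]
ft_force: [0.0, -0.9, 0.0]
finger_gap: 13.4
```

Emit:
servo_tool --pt "10 0 0 0 0 0 0.1" --pt "10 0 0 0 0 0 0.1" --pt "10 0 0 0 0 0 0.1" --pt "10 0 0 0 0 0 0.1" --pt "10 0 0 0 0 0 0.1" --pt "10 0 0 0 0 0 0.1" --pt "10 0 0 0 0 0 0.1"

```text
time: 45.65
tool_pos: [579.8, 39.9, 58.0]
tcp_rot: [179.8, 0.2, 132.9]
ft_force: [0.8, -0.0, 0.7]
finger_gap: 12.7
```

Emit:
servo_tool --pt "10 0 0 0 0 0 0.1" --pt "10 0 0 0 0 0 0.1" --pt "10 0 0 0 0 0 0.1" --pt "10 0 0 0 0 0 0.1" --pt "10 0 0 0 0 0 0.1" --pt "10 0 0 0 0 0 0.1" --pt "10 0 0 0 0 0 0.1"

```text
time: 46.35
tool_pos: [580.2, 40.0, 58.0]
tcp_rot: [179.7, 0.0, 91.1]
ft_force: [0.5, -0.2, 0.2]
finger_gap: 13.2
```

```bash
python3 -c "
from h import *
print(sense()['wrist_torque']);go(579.5,40,57,(180,0,84.6))"
```

```text
[-0.09665907  0.07205293  0.02361968]
t 46.4 pos [580.2  40.   58. ] [179.7   0.   91.1] F [ 0.5 -0.2  0.2] gap 13.2
shift [-0.  -0.7  1. ] rot [ 0.005 -0.     0.114]
```

Emit:
servo_tool --pt "10 0 0 0 0 0 0.08" --pt "10 0 0 0 0 0 0.04" --pt "10 0 0 0 0 0 0.03" --pt "10 0 0 0 0 0 0.03"

```text
time: 46.75
tool_pos: [580.3, 40.0, 58.1]
tcp_rot: [179.7, -0.0, 80.4]
ft_force: [-0.4, -0.2, 0.8]
finger_gap: 13.0
```

```bash
python3 -c "
from h import *
print(sense()['wrist_torque']);go(579.5,40,57,(180,0,84.6))"
```

```text
[-0.19519634  0.04906778  1.39532417]
t 46.8 pos [580.3  40.   58.1] [179.7  -0.   80.4] F [-0.4 -0.2  0.8] gap 13.0
shift [-0.1 -0.8  1.1] rot [ 0.005  0.    -0.074]
```

The locked stop is reached: torque +1.4 N m. I'll release, withdraw and compare with the starting pictures.

Emit:
servo_tool --pt "40 0 0 0 0 0 0" --pt "40 0 0 0 0 0 0" --pt "40 0 0 0 0 0 0" --pt "40 0 0 -20 0 0 0" --pt "40 0 0 -40 0 0 0" --pt "40 0 0 -45 0 0 0" --pt "40 0 0 -45 0 0 0"

```text
time: 47.45
tool_pos: [573.5, 40.1, 202.5]
tcp_rot: [-179.3, 0.1, 80.5]
ft_force: [1.1, 0.4, -0.6]
finger_gap: 40.1
```

Emit:
servo_tool --pt "40 0 -40 0 0 0 0" --pt "40 0 -40 0 0 0 0" --pt "40 0 -40 0 0 0 0" --pt "40 0 -40 0 0 0 0" --pt "40 0 -10 0 0 0 0" --pt "40 0 0 0 0 0 0"

```text
time: 48.05
tool_pos: [408.2, 68.2, 214.6]
tcp_rot: [179.5, -0.1, 80.6]
ft_force: [0.6, -0.3, 0.4]
finger_gap: 39.9
```

```bash
python3 -c "
from h import *
go(579.5,40,57,(180,0,84.6))
def al(n,im0,im,x0,y0,w,h):
    T=im0[y0:y0+h,x0:x0+w]; S=im[y0-8:y0+h+8,x0-8:x0+w+8]
    r=cv2.matchTemplate(S,T,cv2.TM_CCOEFF_NORMED);_,m,_,p=cv2.minMaxLoc(r);print(n,round(m,3),p[0]-8,p[1]-8)
a=cv2.imread('pics/side0.png');b=snapshot('side');cv2.imwrite('pics/side2.png',b)
al('handle',a,b,250,250,80,24);al('knob',a,b,276,222,24,26);al('lid back',a,b,235,205,110,30);al('tape',a,b,355,222,68,52);al('ribbon',a,b,375,270,42,32)
a=cv2.imread('pics/top0.png');b=snapshot('top');cv2.imwrite('pics/top2.png',b)
al('knob t',a,b,302,282,34,24);al('handle t',a,b,336,258,30,80);al('tape t',a,b,255,150,85,65);al('ribbon t',a,b,336,170,44,42)
tray()
for c,(lo,hi) in dict(red=((165,150,60),(180,255,255)),).items():
    m=cv2.inRange(cv2.cvtColor(b,cv2.COLOR_BGR2HSV),lo,hi);M=cv2.moments(m[230:410,390:500]);print(c,390+M['m10']/M['m00'],230+M['m01']/M['m00'],M['m00']/255, px2w('top',390+M['m10']/M['m00'],230+M['m01']/M['m00'],32))
v=cv2.imread('pics/v16.png'); 
"
```

```text
t 48.0 pos [408.2  68.2 214.6] [ 1.795e+02 -1.000e-01  8.060e+01] F [ 0.6 -0.3  0.4] gap 39.9
shift [ -0.  172.2 159.2] rot [ 0.009 -0.001 -0.07 ]
handle 0.996 0 0
knob 0.929 0 0
lid back 0.92 0 0
tape 0.968 0 0
ribbon 0.876 0 0
knob t 0.97 0 0
handle t 0.995 0 0
tape t 0.98 0 0
ribbon t 0.749 0 0
[[487, 244], [485, 397], [402, 390], [409, 237]] [[395.0, -251.0], [672.0, -283.0], [691.0, -136.0], [411.0, -104.0]] [148, 280, 147, 281]
tray centre [ 542.2 -193.7] yaw -6.5
red 444.18833333333333 357.93 600.0 [ 464.9281073  -181.98470911   32.        ]
```

The tray shifted about 5 mm, which may be the announced knock. I'll wait a moment and check that the tins still sit in it the same way.

Emit:
servo_tool --pt "40 0 0 0 0 0 0" --pt "40 0 0 0 0 0 0" --pt "40 0 0 0 0 0 0" --pt "40 0 0 0 0 0 0" --pt "40 0 0 0 0 0 0" --pt "40 0 0 0 0 0 0" --pt "40 0 0 0 0 0 0" --pt "40 0 0 0 0 0 0" --pt "40 0 0 0 0 0 0" --pt "40 0 0 0 0 0 0"

```text
time: 49.2
tool_pos: [411.4, 67.1, 213.4]
tcp_rot: [179.7, -0.0, 80.4]
ft_force: [0.1, 0.1, -0.2]
finger_gap: 39.9
```

```bash
python3 -c "
from h import *
v=cv2.imread('pics/v16.png')[:,:360]; v=cv2.resize(v,(120,185),interpolation=cv2.INTER_AREA)
tray(); b=cv2.imread('pics/last.png'); S=b[210:425,370:520]
for n,(x,y,w,h) in dict(tray=(15,10,95,170),gold_far=(46,31,38,40),gold_mid=(44,73,38,40),red=(42,116,40,40)).items():
    T=v[y:y+h,x:x+w];r=cv2.matchTemplate(S,T,cv2.TM_CCOEFF_NORMED);_,m,_,p=cv2.minMaxLoc(r)
    print(n,round(m,3),'moved px',p[0]-15-x,p[1]-15-y)
"
```

```text
[[487, 244], [485, 397], [402, 390], [409, 237]] [[395.0, -251.0], [672.0, -283.0], [691.0, -136.0], [411.0, -104.0]] [148, 280, 147, 281]
tray centre [ 542.2 -193.7] yaw -6.5
tray 0.986 moved px -2 -3
gold_far 0.982 moved px -2 -3
gold_mid 0.984 moved px -2 -3
red 0.992 moved px -2 -3
```

The tray and its three tins moved together and are now at rest. Everything checks, so I'm handing in.

```bash
python3 -c "
from bench import *
print(hand_in())"
```

```text
the job is handed in; nothing more can be done
None
```

The whole job was done in the order asked, and I handed it in at about 49 s of robot time.

- **Pressing:** I pushed the treadle down to its stop, where the force rose to 30 N, and a later picture showed it back up.
- **Latch and lid:** I turned the latch to its released stop (torque -0.9 N m) and swung the lid open to its stop.
- **Tins:** All three tins stood flat and lid up on the tray floor, side by side, when I looked after placing them.
- **Closing:** I closed the lid until it met firm contact, then turned the latch back to its locked stop (torque +1.4 N m).

**Last checks:** By picture matching against the start, the handle, knob, lid and tape dispenser were at 0 px shift. The ribbon roll was also at 0 px, but its match was weak in the top view (0.75), probably because of shadow.

**What disagreed:**
- The reported tool height read about 35 mm lower than the pictures and contacts showed, so I worked from contact and images and allowed for that offset.
- The tray moved about 5–6 mm late in the run with the robot not near it. The three tins moved with it unchanged, and it was at rest when I handed in.
- I had used up the picture views by then, so the closing checks were numeric comparisons, not pictures I looked at.

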